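# Seat a test card in the viewer and hold its sprung lamp lid at the red index

### The job

Get the fluorescence viewer ready for a reading: with its lid still shut, lay the white test card fully home in the black nest on the viewer's front deck, flat and square with its narrow nose toward the viewer's front, and let go of it. Then lift the sprung lamp lid until the lid's black pointer lines up with the red index arm, which is set for this card, so that the lamp under the lid shines on the card; the lid snaps shut when released, so finish still holding it there. Do not disturb the red index or the other things on the bench.

Things in the scene. Friction and masses are not known exactly. Their poses are not given: they have to be found in the camera images.
- card_mid (a point): Centre, half-way up, of the wide part of the loose white test card (35 g, lies flat left or right of the viewer). Card: 13 mm thick, 86 mm long; wide part 62 mm long and 32 mm wide, then at one end a nose 24 mm long and 20 mm wide. Local x runs along the card, the nose at -x; y across, z up. Grasp across the 32 mm at this point.
- card_nose (a point): Middle of the end face of the card's nose, half-way up; 55 mm from card_mid along the card's -x.
- card: The same test card; its origin is at the middle of its 86 mm length on the underside, 12 mm from card_mid towards the nose. Same axes as card_mid.
- viewer: The instrument, fixed, white and grey, 226 mm deep, 130 mm wide; front deck 25 mm high, rear half with the shut lid 58 mm high (pull bar above it to 105 mm). Origin under its middle, x to its back, y to its left, z up. The lid's front edge is 61 mm behind the nest's centre.
- nest (a point): Centre of the black nest, on the deck, where the middle of the card's underside comes to lie; x to the viewer's back, y to its left, z up. A rim 8 mm high round the card's outline, 1.2 mm play all round, sloped lead-in at the top; open along both long sides from x = -9 to +31 mm, so fingers reach the deck there. Seated: nose to -x, card_mid at x = +12 mm, z = +6.5 mm.
- lid_hinge (a point): Middle of the lid's hinge axis, at the back of the viewer, 165 mm behind the nest's centre and 29 mm above the deck. Local y lies along the axis (viewer's left), x points to the viewer's back; fixed.
- lid_handle (a point): Middle of the lid's steel pull bar, a round bar 10 mm thick with 74 mm free between its posts, lying across the viewer (local y) 41 mm above the lid's top face; moves and turns with the lid. In the lid's frame it is 90 mm to the front (-x) and 46 mm above (+z) the hinge axis, so it swings on a radius of 101 mm. The bar may turn between the fingers while the lid swings.
- lid (a joint): Opening angle of the sprung lid, rad: 0 shut, grows as the front edge is lifted, stop at 1.5. A torsion spring of about 0.22 N m/rad with 0.1 N m preload pulls it shut: about 2 N at the bar when shut, 3.5 N at 0.9 rad.
- index (a joint): Angle at which the red index arm stands on the quadrant at the viewer's left side, rad, on the same scale as the lid angle (lid pointer and index in line when both are equal). Set between 0.75 and 1.0; held by friction, to be left as it is.
- index_tip (a point): Tip of the red index arm, 85 mm from the hinge axis, 73 mm to the left of the viewer's middle; its local x axis points from the tip to the hinge axis.
- timer: White wind-up timer with a red grip, 60 mm wide and 44 mm high, origin under its centre; loose bystander on the other side from the card.
- dish_red: Round culture dish with red filling, 60 mm wide, 15 mm high, origin under its centre; loose bystander at the right.

How it is judged:
By the outcome, as a careful person would: the job done as asked, in the order asked, and still so for the second after the job is handed in, while the arm keeps its last pose, push and grip.
It also fails if it takes over 50 s, if anything falls off the work surface, if the arm or the gripper's body presses on something with over 40 N, if the wrist force passes 120 N, or if a joint passes its speed limit or range.

### The arm

A 6-joint arm with a two-finger parallel gripper is mounted at the origin on the work surface; the furniture and walls round the work are solid. World frame = base frame: x ahead of the robot, y to its left, z up, the work surface at z = 0. Lengths are in m, angles in rad, forces in N, time in s.
With the tool pointing down it reaches from about 0.275 to 0.75 m from the base axis. Payload 10.2 kg.
Tool frame: the origin (TCP) lies at the very end of the fingers, on their centre line; the grasp point (between the pads) lies 19 mm behind it; z points along the fingers, x is the direction in which the jaws open and shut, and the axes are right-handed (so a half turn about z gives the same grasp; the last joint's range is limited). The gripper opens to 88 mm and grips with 3 to 60 N. Pads are 18 mm wide; open, the fingers measure 123 mm over their backs; the gripper's body (75 mm by 187 mm) begins 45 mm behind the grasp point.
Start: joints at [-1.398, 0.313, 1.498, -0, 1.331, -0.223], TCP at [0.202, -0.484, 0.218] pointing down, gripper open.
Joint ranges: [-2.94, 2.94], [-0.97, 2.17], [0.19, 2.56], [-1.23, 4.37], [0.02, 3.11], [-2.88, 2.88]. Speed limits (rad/s): [2.39, 2.39, 3.01, 3.14, 3.14, 3.14].

### API

Orientations are given as a rotation vector (axis times angle).
In Python, from plant import sense, camera, get_calibration, job_done gives the robot as it stands.
- The arm moves only by the shell command python3 -m crank 'ROWS' [OPENING] [FORCE]. ROWS is JSON, a list that holds one entry, the list of rows, each a list of 6 numbers: the shift along the tool's x, y, z scaled (see below), then the turn, a rotation vector about the tool's x, y, z scaled (see below). In form: [[[x, y, z, wx, wy, wz], ...]]. A call has 1 to 8 rows; each row shifts and turns the commanded pose from where the row before left it, along the tool's axes as they then stand; what a row does not reach is not made up. The controller multiplies each number of a shift by 2 cm and each number of a turn by 90 degrees. A row lasts 1/10 s, in which the tool goes at most 50 mm and 8.59 degrees, less where a joint would pass 70% of its speed; a pose out of reach is approached as far as the arm can. A call with a number of a shift or a turn outside -1 to 1 is refused whole. A call with a gripper value outside its range is refused whole. OPENING is the gripper command: -1 is fully open, 1 is shut, values between are in proportion, set as the call begins (- or left out, the last holds). The fingers move at their own pace and stop on an object; FORCE is the grip in N (left out, the last holds). Time passes only in rows, so rows that do not move let the fingers close. It gives the time, the measured TCP pose, the force and the opening at its end, in the units of the state.
- sense(): the state, without advancing time (a new reading comes with each control period).
- camera(name): name is "scene" or "top"; returns the picture (400x640x3 uint8, blue, green, red); there is no depth.
- get_calibration(name): a dict with "vfov" (degrees; the focal length in pixels is half the picture's height over the tangent of half this angle, whatever the lens; pixels are square), "cx", "cy" (the principal point, pixels), "D" ([k1, k2, p1, p2, k3] as OpenCV has them; the pictures are not rectified), "T" (4x4, takes a point from camera to world coordinates). Camera axes: x right, y up, looking along -z (the intrinsics and any distortion apply to the point x, -y, -z); pixel columns grow to the right and rows downward; lengths in m; the calibration is good to about 2 mm. A picture is of the moment at which its call begins. get_calibration takes no time and is no camera call.
- job_done(): hands the job in, once; it reports no verdict.
The state is a dict: "clock": time; "q": joint angles; "qvel": joint speeds; "joint_torque": joint torques, N m; "eef_pos": TCP position; "tool_rot": TCP orientation; "wrist_force": force on the tool from outside, world axes, zero at the start; "wrist_torque": the same for the moment, N m; "width": finger opening in m.
Only numpy, scipy, OpenCV 4.12 (cv2) and the standard library are available. Lean on these libraries where they do the work, as an engineer would, in place of code of your own. Each camera call takes 0.05 s, during which the arm holds its last target.

## Working session

There is one attempt and no reset: what is moved stays moved. The work goes in short steps, Python scripts to look and compute and a shell command to move; the robot and the scene stay as the last step left them, time stands still between calls to the robot, and variables do not carry over. Pictures are saved under pics/ and viewed, and the job is handed in when it is done.

```bash
ls; mkdir -p pics
python3 - <<'E'
from plant import sense, camera, get_calibration
import cv2
for n in("scene","top"):
    cv2.imwrite(f"pics/{n}0.png",camera(n)); print(n,get_calibration(n))
s=sense();print(s)
E
```

```text
pics
scene {'vfov': 45.25688865481844, 'cx': 310.67033719702226, 'cy': 203.81763982664646, 'D': array([-0.12504031,  0.        ,  0.        ,  0.        ,  0.        ]), 'T': array([[-0.44814014,  0.69347796, -0.56414425, -0.35956311],
       [-0.89393653, -0.3525123 ,  0.27678973,  0.3832796 ],
       [-0.00692021,  0.62834974,  0.7779002 ,  1.21960377],
       [ 0.        ,  0.        ,  0.        ,  1.        ]])}
top {'vfov': 46.00497224316426, 'cx': 316.76593335775493, 'cy': 193.99128948434756, 'D': array([0.02528617, 0.        , 0.        , 0.        , 0.        ]), 'T': array([[-0.00889667,  0.99849663, -0.05408635,  0.3970307 ],
       [-0.99990462, -0.00831175,  0.01103001, -0.01235711],
       [ 0.01056388,  0.05417932,  0.99847534,  1.45751848],
       [ 0.        ,  0.        ,  0.        ,  1.        ]])}
{'clock': 0.1, 'q': array([-1.39840778e+00,  3.13357265e-01,  1.49831958e+00, -3.76923851e-05,
        1.33100708e+00, -2.23377820e-01]), 'qvel': array([-4.45503291e-05,  2.06808261e-04, -1.48188933e-03, -3.85764458e-04,
       -7.94440762e-05,  1.16221631e-03]), 'joint_torque': array([ 2.18278990e-03, -4.02811038e+01, -2.52643973e+01,  6.95589976e-02,
        3.42329289e-02, -4.56997248e-05]), 'eef_pos': array([ 0.20234485, -0.484187  ,  0.21785277]), 'tool_rot': array([-2.61418272e+00,  1.74093087e+00,  1.22218653e-03]), 'wrist_force': array([-0.58893293,  0.07838359, -0.71638971]), 'wrist_torque': array([0.02746933, 0.03083561, 0.0148591 ]), 'width': 0.08766232488330701}
```

View pics/scene0.png

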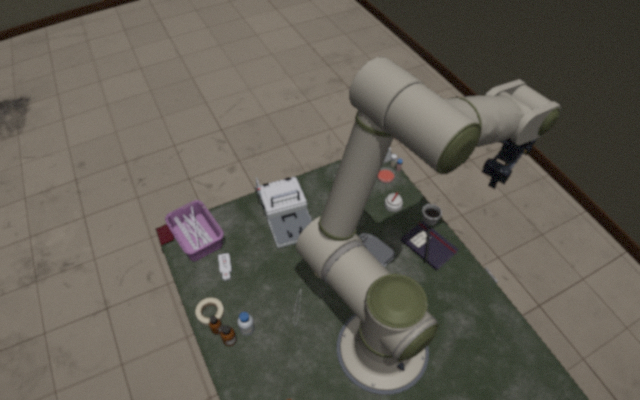

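View pics/top0.png

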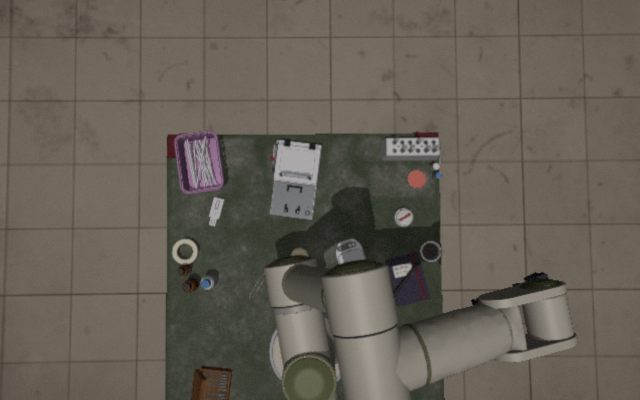

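The top view shows the viewer near (297,180), the card near (216,211), the timer at (403,217) and the red dish at (417,179). I'll zoom in next.

Run:
```python
import cv2
t=cv2.imread("pics/top0.png"); s=cv2.imread("pics/scene0.png")
cv2.imwrite("pics/t_view.png",cv2.resize(t[130:225,260:335],None,fx=6,fy=6,interpolation=cv2.INTER_CUBIC))
cv2.imwrite("pics/t_card.png",cv2.resize(t[185:240,195:245],None,fx=10,fy=10,interpolation=cv2.INTER_CUBIC))
cv2.imwrite("pics/s_view.png",cv2.resize(s[165:285,205:320],None,fx=5,fy=5,interpolation=cv2.INTER_CUBIC))
```

```text
(no output)
```

View pics/t_view.png

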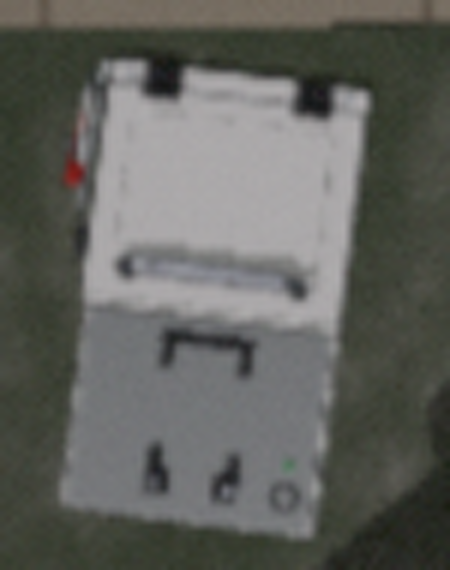

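View pics/t_card.png

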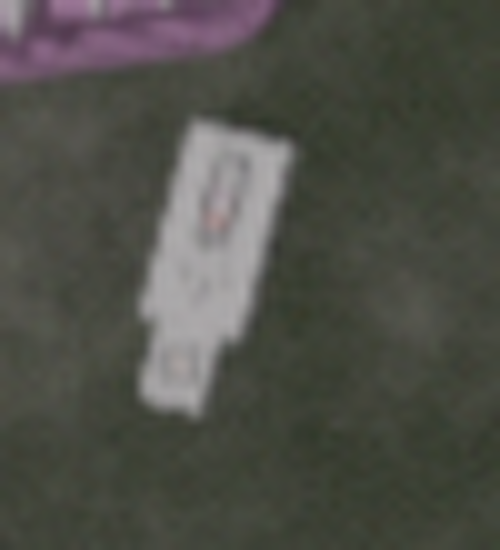

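View pics/s_view.png

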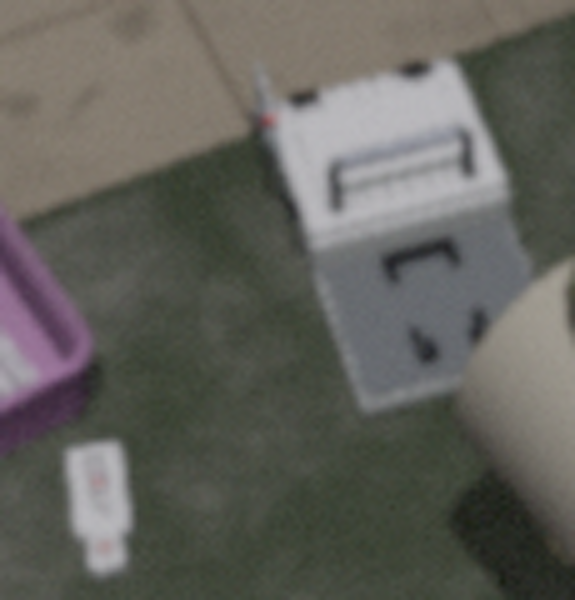

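```bash
cat > h.py <<'E'
import numpy as np, cv2
from plant import sense,camera,get_calibration
from scipy.spatial.transform import Rotation as R
C={n:get_calibration(n) for n in("scene","top")}
def K(n):
    c=C[n]; f=200/np.tan(np.radians(c["vfov"])/2)
    return np.array([[f,0,c["cx"]],[0,f,c["cy"]],[0,0,1.]])
def ray(n,px):
    p=cv2.undistortPoints(np.array(px,float).reshape(-1,1,2),K(n),np.array(C[n]["D"],float)).reshape(-1,2)
    d=np.c_[p[:,0],-p[:,1],-np.ones(len(p))]@C[n]["T"][:3,:3].T
    return C[n]["T"][:3,3],d
def plane(n,px,z):
    o,d=ray(n,px); return o+d*((z-o[2])/d[:,2])[:,None]
def tri(pt,ps):
    (o1,d1),(o2,d2)=[(o,d[0]/np.linalg.norm(d[0])) for o,d in(ray("top",[pt]),ray("scene",[ps]))]
    t=np.linalg.lstsq(np.c_[d1,-d2],o2-o1,rcond=None)[0]
    a,b=o1+t[0]*d1,o2+t[1]*d2
    return (a+b)/2,np.linalg.norm(a-b)
def proj(n,P):
    T=C[n]["T"]; p=(np.atleast_2d(P)-T[:3,3])@T[:3,:3]; p=p*[1,-1,-1]
    return cv2.projectPoints(p.reshape(-1,1,3),np.zeros(3),np.zeros(3),K(n),np.array(C[n]["D"],float))[0].reshape(-1,2)
def avg(n,k=8):
    return np.mean([camera(n).astype(float) for _ in range(k)],0)
def crop(im,x0,x1,y0,y1,f,name):
    im=np.clip(im,0,255).astype(np.uint8)
    cv2.imwrite("pics/"+name,cv2.resize(im[y0:y1,x0:x1],None,fx=f,fy=f,interpolation=cv2.INTER_CUBIC))
E
python3 - <<'E'
from h import *
t=avg("top");s=avg("scene");np.save("t0.npy",t);np.save("s0.npy",s)
crop(t,265,330,130,225,8,"a1.png")if 0 else crop(t,262,332,135,225,6.5,"a1.png")
crop(s,245,320,165,250,7,"a2.png")
crop(s,475,540,125,195,8,"a3.png")
x=sense();m=R.from_rotvec(x["tool_rot"]).as_matrix();print(m, sense()["clock"])
p=x["eef_pos"];print(proj("scene",[p,p+.09*m[:,0],p+.09*m[:,1]]),proj("top",[p,p+.09*m[:,0],p+.09*m[:,1]]))
# card
for n,im,(x0,x1,y0,y1) in(("top",t,(200,235,190,235)),("scene",s,(210,240,248,285))):
    g=im.min(2)[y0:y1,x0:x1]; u=cv2.resize(g.astype(np.float32),None,fx=8,fy=8,interpolation=cv2.INTER_CUBIC)
    m=(u>(np.percentile(u,5)+np.percentile(u,97))/2).astype(np.uint8)
    cs=max(cv2.findContours(m,0,1)[0],key=cv2.contourArea)[:,0,:]
    px=(cs+.5)/8-.5+[x0,y0]
    # card outline sees top face at z=13mm mostly
    P=plane(n,px,.013)[:,:2]; q=P.astype(np.float32)
    r=cv2.minAreaRect(q*1000); print(n,r, cv2.contourArea(q*1000), cv2.boxPoints(r).round(1).tolist())
E
```

```text
[[ 3.85534100e-01 -9.22693588e-01  8.14335546e-07]
 [-9.22693588e-01 -3.85534100e-01 -1.11797068e-05]
 [ 1.06293979e-05  3.55877602e-06 -1.00000000e+00]] 0.9
[[497.44795747 180.44046114]
 [510.92498931 163.12878696]
 [526.04666138 196.24030541]] [[493.73994176 292.93618218]
 [525.27217582 279.25904185]
 [508.26226386 325.30403647]]
top ((424.3919982910156, 283.0814514160156), (33.877315521240234, 87.8648452758789), 75.0570297241211) 2518.329947322607 [[377.6000061035156, 278.0], [462.5, 255.39999389648438], [471.20001220703125, 288.1000061035156], [386.29998779296875, 310.79998779296875]]
scene ((420.3471984863281, 285.6968994140625), (36.20513153076172, 91.87081146240234), 75.3567886352539) 2797.026775551494 [[371.29998779296875, 279.79998779296875], [460.20001220703125, 256.6000061035156], [469.3999938964844, 291.6000061035156], [380.5, 314.79998779296875]]
```

View pics/a1.png

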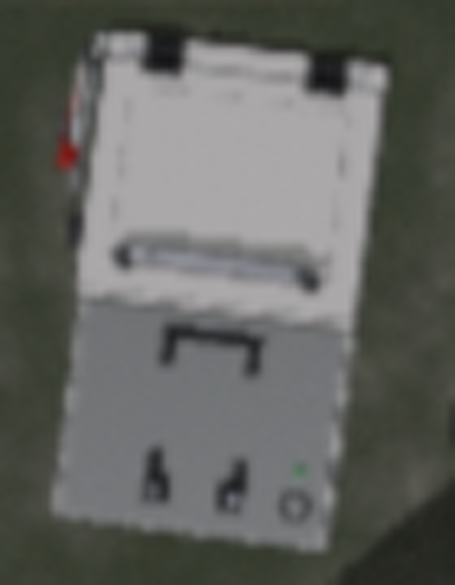

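View pics/a2.png

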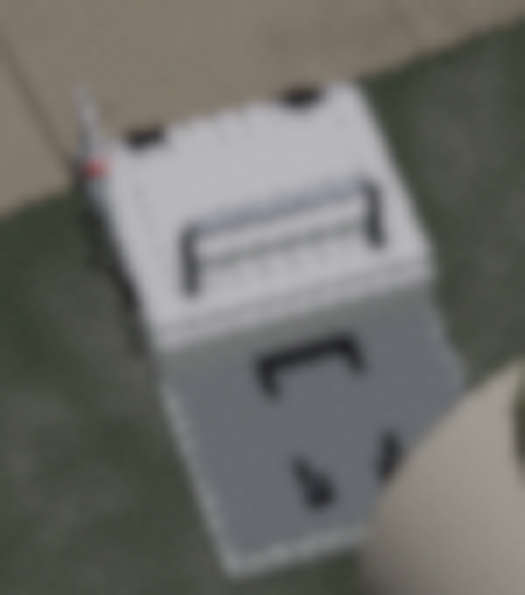

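View pics/a3.png

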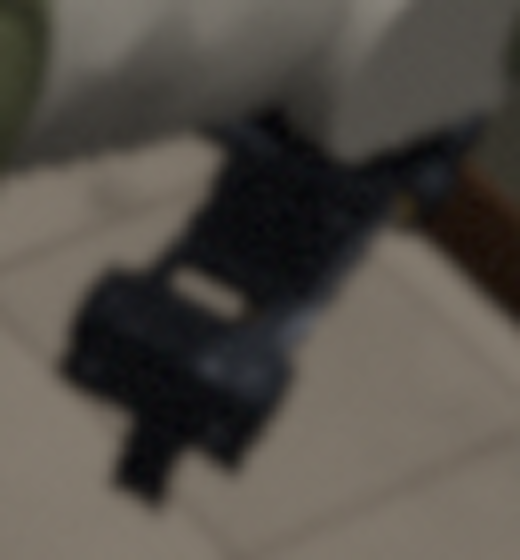

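The picture shows the gripper's long side lying along the jaw axis, which suits both grasps. The nest's rear U is at top-view pixel ~(295,188) and its front pieces are at ~(286,208) and (298,210). Next I'll get the viewer's pose.

Run:
```python
from h import *
t=np.load("t0.npy");s=np.load("s0.npy")
F=8
def up(im,x0,x1,y0,y1): return cv2.resize(im[y0:y1,x0:x1].astype(np.float32),None,fx=F,fy=F,interpolation=cv2.INTER_CUBIC)
x0,x1,y0,y1=262,332,135,225
u=up(t,x0,x1,y0,y1)
print("samples deck/mat/white/black/shadow",u[(190-135)*8,(310-262)*8],u[(200-135)*8,(268-262)*8],u[(160-135)*8,(297-262)*8],u[(187-135)*8,(295-262)*8])
g=u.min(2)
m=(g>75).astype(np.uint8)
c=max(cv2.findContours(m,0,1)[0],key=cv2.contourArea)[:,0,:]
px=(c+.5)/F-.5+[x0,y0]
P=plane("top",px,.025)*1000
def fit(sel):
    q=P[sel][:,:2].astype(np.float32); vx,vy,cx,cy=cv2.fitLine(q,cv2.DIST_HUBER,0,.01,.01).ravel()
    return np.array([vx,vy]),np.array([cx,cy]),len(q)
r=px
L=(r[:,1]>186)&(r[:,1]<210)&(r[:,0]<285)
Rr=(r[:,1]>188)&(r[:,1]<212)&(r[:,0]>305)
Fr=(r[:,1]>212)&(r[:,0]>274)&(r[:,0]<309)
for nme,sel in(("L",L),("R",Rr),("F",Fr)):
    v,cc,n=fit(sel); a=np.degrees(np.arctan2(v[1],v[0])); print(nme,a,cc,n)
d=((g<62)).astype(np.uint8); 
n,lab,st,ce=cv2.connectedComponentsWithStats(d)
for i in range(1,n):
    if 100<st[i,4]<6000:
        cp=(ce[i]+.5)/F-.5+[x0,y0]; print(st[i]/8,cp.round(2),plane("top",[cp],.030)[0,:2]*1000)
hsv=cv2.cvtColor(np.clip(u,0,255).astype(np.uint8),cv2.COLOR_BGR2HSV)
```

```text
samples deck/mat/white/black/shadow [118.21147  115.543015 114.515144] [55.30195  66.34593  62.435986] [169.22568 168.53964 170.97733] [56.67665 54.37379 54.35007]
L -8.155031 [463.78726 111.27686] 192
R -8.953073 [456.3581   -22.318449] 193
F 82.51065 [406.69843   62.082565] 280
[  9.125  30.75    3.25    8.5   125.125] [272.41 169.34] [550.52294258 106.02981994]
[63.75  48.625  3.125  2.    30.375] [326.59 183.97] [504.59689641 -58.24216063]
[ 25.125  50.25   15.      7.    248.875] [294.13 187.1 ] [495.88230311  40.41238692]
[ 22.75   69.5     3.125   7.25  101.   ] [285.81 207.6 ] [433.86744102  65.95793563]
[33.875 71.5    3.75   6.125 86.75 ] [297.48 209.02] [429.27633862  30.67921954]
```

Run:
```python
from h import *
t=np.load("t0.npy");s=np.load("s0.npy")
F=8
def up(im,x0,x1,y0,y1): return cv2.resize(im[y0:y1,x0:x1].astype(np.float32),None,fx=F,fy=F,interpolation=cv2.INTER_CUBIC)
def blobs(n,im,box,th,z):
    x0,x1,y0,y1=box;u=up(im,*box).min(2) 
    k,lab,st,ce=cv2.connectedComponentsWithStats((u<th).astype(np.uint8))
    for i in range(1,k):
        if 60<st[i,4]<8000:
            cp=(ce[i]+.5)/F-.5+[x0,y0]; print(n,(st[i,:4]/8+[x0,y0,0,0]).round(1),st[i,4],cp.round(2),(plane(n,[cp],z)[0,:2]*1000).round(1))
print("hinges");blobs("top",t,(276,322,138,152),95,.058)
print("posts");blobs("top",t,(276,315,165,182),105,.08)
# lid side edges, gradient-based: per row crossing of min channel =110 (white side)
def lines(name,n,im,rows,side,th,z,cols):
    pts=[]
    for y in rows:
        row=im[y].min(1)[cols[0]:cols[1]] ; b=row>th
        idx=np.where(b[1:]!=b[:-1])[0]
        if len(idx)==0: continue
        i=idx[0] if side=="L" else idx[-1]
        f=(th-row[i])/(row[i+1]-row[i]); pts.append((cols[0]+i+f,y))
    P=plane(n,pts,z)[:,:2]*1000
    vx,vy,cx,cy=cv2.fitLine(P.astype(np.float32),cv2.DIST_HUBER,0,.01,.01).ravel()
    print(name,np.degrees(np.arctan(vy/vx)),cx.round(1),cy.round(1),len(pts))
lines("lidL","top",t,range(150,181),"L",120,.058,(268,290))
lines("lidR","top",t,range(150,184),"R",112,.058,(305,330))
lines("deckL","top",t,range(184,212),"L",90,.025,(262,285))
lines("deckR","top",t,range(186,212),"R",90,.025,(303,330))
tr=t.transpose(1,0,2)
def cl(name,cols,rng,th,z,side):
    pts=[]
    for x in cols:
        c=t[rng[0]:rng[1],x].min(1);b=c>th;idx=np.where(b[1:]!=b[:-1])[0]
        if len(idx)==0: continue
        i=idx[0] if side=="T" else idx[-1]
        pts.append((x,rng[0]+i+(th-c[i])/(c[i+1]-c[i])))
    P=plane("top",pts,z)[:,:2]*1000
    vx,vy,cx,cy=cv2.fitLine(P.astype(np.float32),cv2.DIST_HUBER,0,.01,.01).ravel()
    print(name,np.degrees(np.arctan2(vy,vx))%180-90,cx.round(1),cy.round(1),len(pts))
cl("deckF",range(275,309),(208,223),90,.025,"B")
cl("lidfront",range(278,312),(177,188),142,.058,"B")
cl("Urear outer",range(288,300),(182,190),85,.033,"T")
crop(t,266,322,162,192,12,"b1.png");crop(s,262,306,180,215,14,"b2.png");crop(s,245,275,165,215,12,"b3.png");crop(t,266,286,140,182,14,"b4.png")
```

```text
hinges
top [276.  143.1   2.2   8.9] 761 [276.31 146.06] [617.3  91.8]
top [320.8 148.4   1.2   3.6] 240 [320.96 149.88] [604.8 -41.5]
posts
top [279.6 172.5   2.8   3.8] 503 [280.55 173.92] [531.5  78.1]
top [307.4 175.6   3.9   4.2] 765 [308.75 177.16] [521.3  -4.5]
top [276.  181.4   3.5   0.6] 105 [277.38 181.26] [510.   87.5]
lidL -6.3207903 557.7 96.5 31
lidR -7.7370725 542.7 -31.4 34
deckL -7.6775575 463.6 110.4 28
deckR -7.9579997 457.9 -21.2 26
deckF -7.4939346 404.8 40.3 34
lidfront -8.322899 511.7 50.0 34
Urear outer -7.0655594 502.6 40.6 12
```

View pics/b1.png

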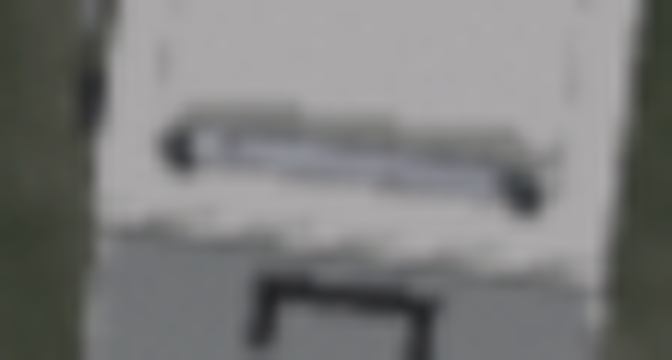

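View pics/b2.png

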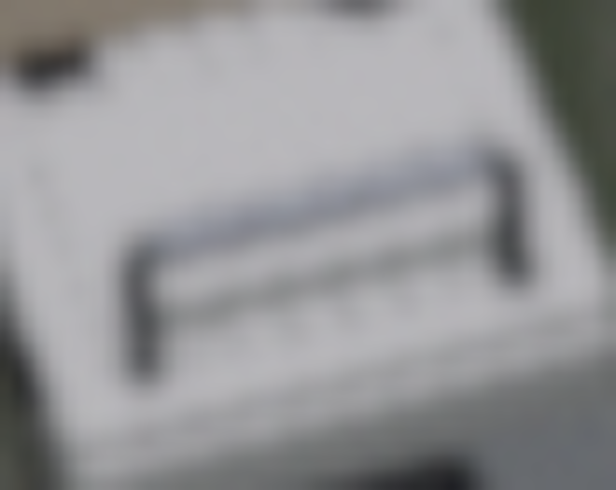

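View pics/b3.png

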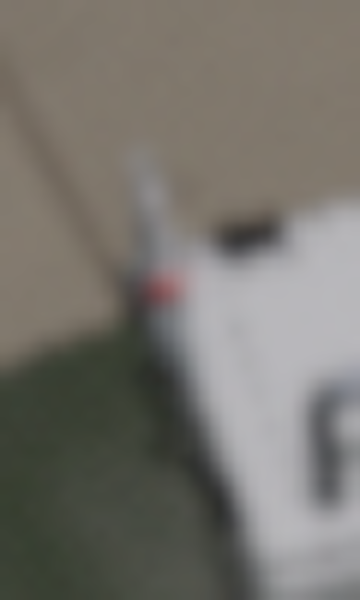

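View pics/b4.png

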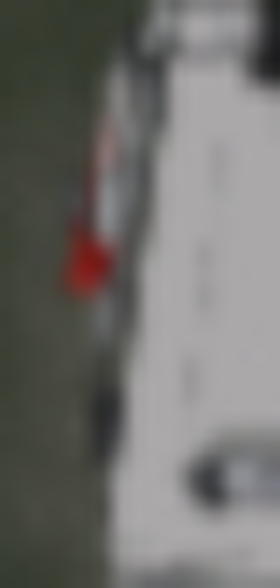

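Run:
```python
from h import *
t=np.load("t0.npy");s=np.load("s0.npy");F=8
def px(c,f,o): return (np.array(c)+.5)/f-.5+o
e=np.array([.9914,-.1305,0]);n=np.array([.1305,.9914,0])
def show(nm,a,b):
    P,g=tri(a,b);P=P*1000;print(nm,P.round(1),"gap",round(g*1000,1),"e,n",(P@e-442).round(1),(P@n-104.4).round(1))
show("barL",px((188,147),12,(266,162)),px((150,245),14,(262,180)))
show("barR",px((515,180),12,(266,162)),px((490,165),14,(262,180)))
def red(im,box):
    x0,x1,y0,y1=box;u=cv2.resize(im[y0:y1,x0:x1].astype(np.float32),None,fx=F,fy=F,interpolation=cv2.INTER_CUBIC)
    r=u[...,2]-np.maximum(u[...,0],u[...,1]); m=r>25
    ys,xs=np.nonzero(m); print("ext",xs.min()/8+x0,xs.max()/8+x0,ys.min()/8+y0,ys.max()/8+y0,r.max())
    k,l,st,ce=cv2.connectedComponentsWithStats((r>35).astype(np.uint8))
    j=1+np.argmax(st[1:,4]); return (ce[j]+.5)/F-.5+[x0,y0]
a=red(t,(266,278,145,170));b=red(s,(252,266,180,196));print(a,b);show("index",a,b)
for z in (.11,.115,.12,.125): print(z,[( (plane("top",[a],z)[0]*1000)@v).round(1) for v in(e,n)],[( (plane("scene",[b],z)[0]*1000)@v).round(1) for v in(e,n)])
# predicted index tip pixels vs angle
c0=(442+165)*e[:2]+ (104.4+73)*n[:2]
for r_ in(72,85):
  for th in(.7,.75,.8,.85,.9,.95,1.0):
    P=np.array([*(c0+e[:2]*(-r_*np.cos(th))),54+r_*np.sin(th)])/1000
    print(r_,th,proj("top",[P])[0].round(1),proj("scene",[P])[0].round(1))
```

```text
barL [530.5  75.8  97.6] gap 1.6 e,n 74.0 39.9
barR [522.7  -2.7  90.8] gap 2.3 e,n 76.5 -38.9
ext 270.5 274.25 155.75 161.25 99.409805
ext 257.375 260.0 188.0 189.875 40.87668
[271.7840982  158.37251284] [258.20244565 188.57472826]
index [574.7 102.5 105.4] gap 2.4 e,n 114.4 72.2
0.11 [np.float64(555.4), np.float64(175.0)] [np.float64(552.9), np.float64(178.4)]
0.115 [np.float64(554.8), np.float64(174.5)] [np.float64(548.6), np.float64(179.1)]
0.12 [np.float64(554.3), np.float64(174.0)] [np.float64(544.2), np.float64(179.8)]
0.125 [np.float64(553.7), np.float64(173.5)] [np.float64(539.9), np.float64(180.5)]
72 0.7 [271.1 159.9] [258.9 190.8]
72 0.75 [271.1 159. ] [258.6 189.6]
72 0.8 [271.2 158. ] [258.3 188.5]
72 0.85 [271.2 157. ] [258.  187.4]
72 0.9 [271.3 155.9] [257.7 186.2]
72 0.95 [271.3 154.8] [257.4 185.1]
72 1.0 [271.4 153.7] [257.1 184. ]
85 0.7 [270.4 163. ] [259.5 191.3]
85 0.75 [270.4 161.9] [259.2 190. ]
85 0.8 [270.5 160.7] [258.8 188.6]
85 0.85 [270.5 159.5] [258.5 187.3]
85 0.9 [270.6 158.3] [258.1 185.9]
85 0.95 [270.7 157. ] [257.7 184.6]
85 1.0 [270.7 155.6] [257.4 183.3]
```

```bash
python3 - <<'E'
from h import *
print(tri((222,187),(222,235)),tri((222.5,190),(222,235)))
t=np.load("t0.npy");s=np.load("s0.npy")
crop(t,165,235,125,215,6.5,"c1.png");crop(s,155,245,190,290,6,"c2.png")
E
python3 -m crank '[[[-0.9625,-0.798,0,0,0,0],[-0.9625,-0.798,0,0,0,0],[-0.9625,-0.798,0,0,0,0],[-0.9625,-0.798,0,0,0,0],[-0.9625,-0.798,0,0,0,0],[-0.9625,-0.798,0,0,0,0],[-0.9625,-0.798,0,0,0,0],[-0.9625,-0.798,0,0,0,0]]]' -1 30
```

```text
(array([0.49719084, 0.25616747, 0.05435552]), np.float64(0.004686906806482929)) (array([0.48857893, 0.25508349, 0.06428288]), np.float64(0.00957512269374325))
clock: 1.7
eef_pos: [0.261, -0.2921, 0.2184]
tool_rot: [2.615, -1.742, 0.0]
wrist_force: [-0.2, 0.1, -0.8]
width: 0.0881
```

View pics/c1.png

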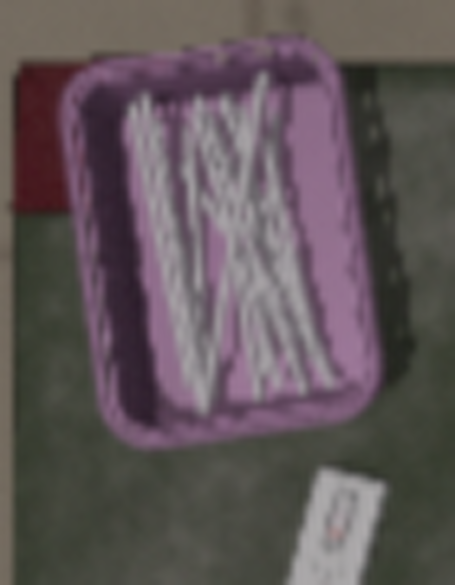

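View pics/c2.png

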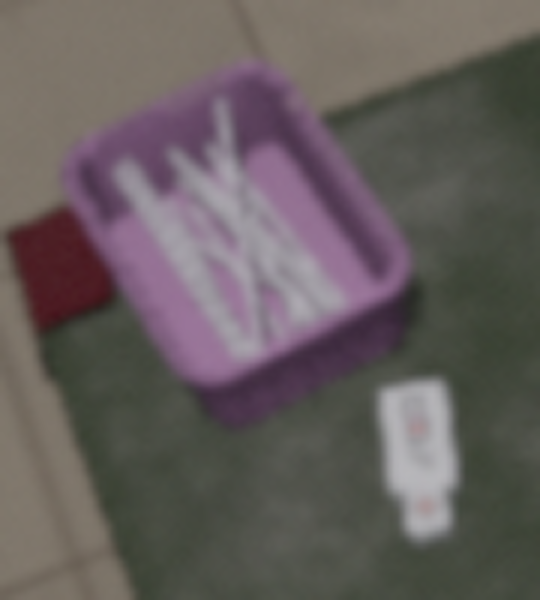

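```bash
python3 - <<'E'
from h import *
print(tri((184.5,192.8),(187.5,253.3)),tri((222.5,186),(222.7,236.7)),tri((175.5,140),(166.5,217.5)),tri((214,131.5),(197,200.5)))
E
python3 -m crank '[[[-0.9625,-0.798,0,0,0,0],[-0.9625,-0.798,0,0,0,0],[-0.9625,-0.798,0,0,0,0],[-0.9625,-0.798,0,0,0,0],[-0.9625,-0.798,0,0,0,0],[-0.9625,-0.798,0,0,0,0],[-0.9625,-0.798,0,0,0,0],[-0.9625,-0.798,0,0,0,0]]]' -1 30
python3 -m crank '[[[-0.9625,-0.798,0,0,0,0],[-0.9625,-0.798,0,0,0,0],[-0.9625,-0.798,0,0,0,0],[-0.9625,-0.798,0,0,0,0],[-0.9625,-0.798,0,0,0,0],[-0.9625,-0.798,0,0,0,0],[-0.9625,-0.798,0,0,0,0],[-0.9625,-0.798,0,0,0,0]]]' -0.3 10
```

```text
(array([0.48131883, 0.36854966, 0.0531105 ]), np.float64(0.007177590954650536)) (array([0.50063091, 0.25606087, 0.04122872]), np.float64(0.002314744424367439)) (array([0.6373321 , 0.39121748, 0.05665785]), np.float64(0.0008547801918422319)) (array([0.66498137, 0.28133997, 0.04811412]), np.float64(0.004291875539807031))
clock: 2.5
eef_pos: [0.3194, -0.1008, 0.2185]
tool_rot: [2.615, -1.742, 0.001]
wrist_force: [0.7, 0.3, 0.7]
width: 0.0884
clock: 3.3
eef_pos: [0.3779, 0.0906, 0.2184]
tool_rot: [-2.615, 1.741, -0.001]
wrist_force: [-0.3, -0.6, -0.4]
width: 0.0575
```

```bash
python3 -m crank '[[[-0.9625,-0.798,0,0,0,0],[-0.9625,-0.798,0,0,0,0],[-0.9625,-0.798,0,0,0,0],[-0.9625,-0.798,0,0,0,0],[-0.9625,-0.798,0,0,0,0],[-0.9625,-0.798,0,0,0,0],[-0.9625,-0.798,0,0,0,0],[-0.9625,-0.798,0,0,0,0]]]' -0.3 10
python3 -m crank '[[[0,0,1,0,0,0.0836],[0,0,1,0,0,0.0836],[0,0,1,0,0,0.0836],[0,0,1,0,0,0.0836],[0,0,1,0,0,0.0836],[0,0,0.5,0,0,0],[0,0,0,0,0,0]]]' -0.3 10
python3 - <<'E'
from h import *
s=sense();print(s["eef_pos"],R.from_rotvec(s["tool_rot"]).as_matrix())
t=avg("top",2);sc=avg("scene",2)
crop(t,180,260,170,240,8,"d1.png");crop(sc,190,270,215,295,7,"d2.png")
E
```

```text
clock: 4.1
eef_pos: [0.4363, 0.2819, 0.2183]
tool_rot: [-2.615, 1.741, -0.0]
wrist_force: [0.3, -0.2, 0.2]
width: 0.0573
clock: 4.8
eef_pos: [0.4357, 0.2807, 0.1074]
tool_rot: [1.917, -2.486, -0.001]
wrist_force: [0.1, 0.4, 0.0]
width: 0.057
[0.4356605  0.280667   0.10743467] [[-2.54484171e-01 -9.67074840e-01 -2.01522846e-03]
 [-9.67076171e-01  2.54486042e-01 -7.30087541e-04]
 [ 1.21889681e-03  1.76308370e-03 -9.99997703e-01]]
```

View pics/d2.png

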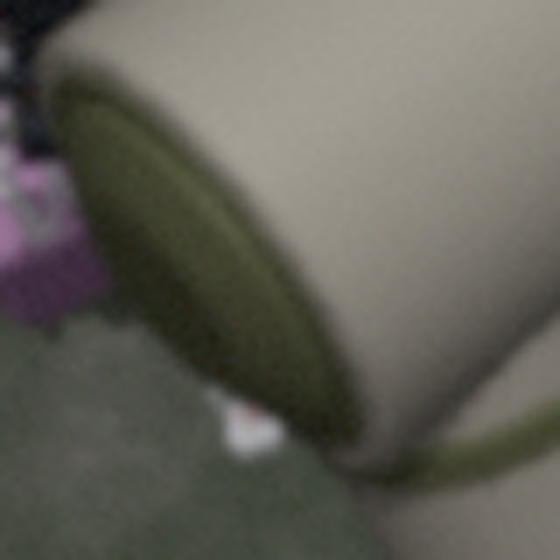

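The scene view is blocked by the arm and only the nose shows, but the TCP sits at the measured card centre, so I'll descend and grip.

```bash
python3 -m crank '[[[0,0,1,0,0,0],[0,0,1,0,0,0],[0,0,1,0,0,0],[0,0,1,0,0,0],[0,0,0.6,0,0,0],[0,0,0.57,0,0,0],[0,0,0,0,0,0]]]' -0.3 10
python3 -m crank '[[[0,0,0,0,0,0],[0,0,0,0,0,0],[0,0,0,0,0,0],[0,0,0,0,0,0],[0,0,0,0,0,0],[0,0,0,0,0,0]]]' 1 15
python3 -m crank '[[[0,0,-1,0,0,0],[0,0,-1,0,0,0],[0,0,-1,0,0,0],[0,0,-1,0,0,0],[0,0,0,0,0,0],[0,0,0,0,0,0]]]'
python3 - <<'E'
from h import *
s=sense();print(s["eef_pos"],s["width"],s["clock"])
t=avg("top",4);sc=avg("scene",2);np.save("t1.npy",t)
crop(t,180,260,170,240,8,"e1.png");crop(sc,190,270,215,295,7,"e2.png")
E
```

```text
clock: 5.7
eef_pos: [0.4358, 0.2807, 0.0042]
tool_rot: [1.913, -2.49, -0.001]
wrist_force: [-0.6, 0.4, -0.3]
width: 0.0572
clock: 6.3
eef_pos: [0.4362, 0.2809, 0.005]
tool_rot: [-1.914, 2.491, -0.0]
wrist_force: [0.8, 0.1, 0.7]
width: 0.0113
clock: 6.9
eef_pos: [0.436, 0.2808, 0.0845]
tool_rot: [1.914, -2.491, -0.0]
wrist_force: [0.7, -0.9, -0.2]
width: 0.0006
[0.43598936 0.28079338 0.08450046] 0.0006027478661661562 6.9
```

View pics/e1.png

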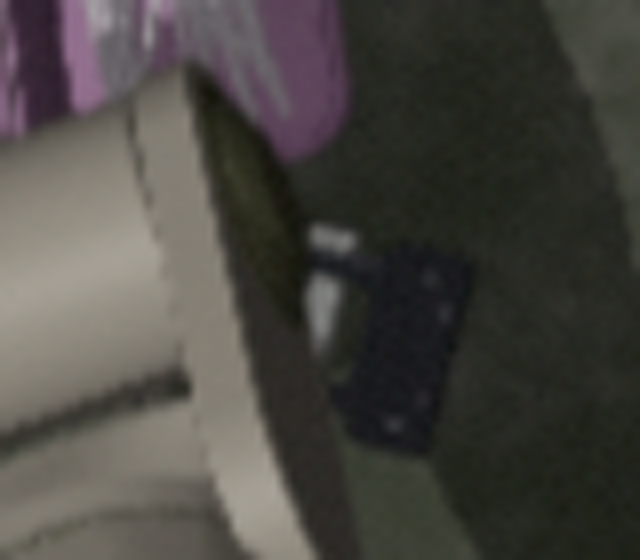

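View pics/e2.png

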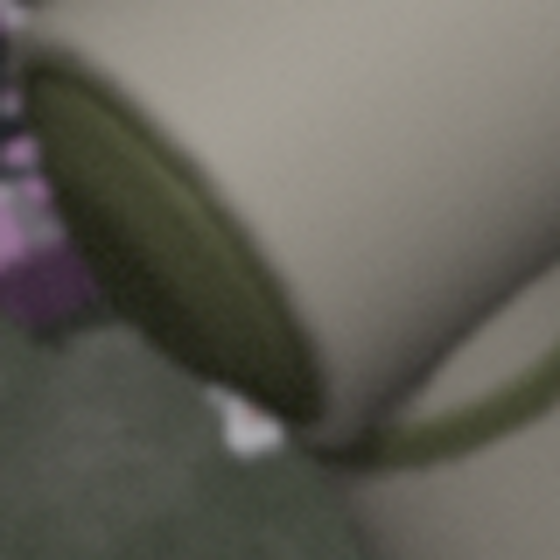

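The fingers shut completely without the card, and it still lies in place. I'll back off to see how it lies now.

```bash
python3 -m crank '[[[1,0,-1,0,0,0],[1,0,-1,0,0,0],[1,0,-1,0,0,0],[1,0,-1,0,0,0],[1,0,-1,0,0,0],[1,0,0,0,0,0],[1,0,0,0,0,0],[1,0,0,0,0,0]]]' -0.3 10
python3 - <<'E'
from h import *
s=sense();print(s["eef_pos"],s["width"],s["clock"])
t=avg("top",4);sc=avg("scene",4);np.save("t1.npy",t);np.save("s1.npy",sc)
crop(t,180,300,160,250,6,"f1.png");crop(sc,200,300,215,295,7,"f2.png")
E
```

```text
clock: 8.0
eef_pos: [0.3946, 0.1255, 0.1848]
tool_rot: [1.914, -2.491, -0.0]
wrist_force: [-0.3, -0.4, 0.0]
width: 0.0571
[0.39456349 0.12553696 0.18481171] 0.05711824016188643 8.0
```

View pics/f1.png

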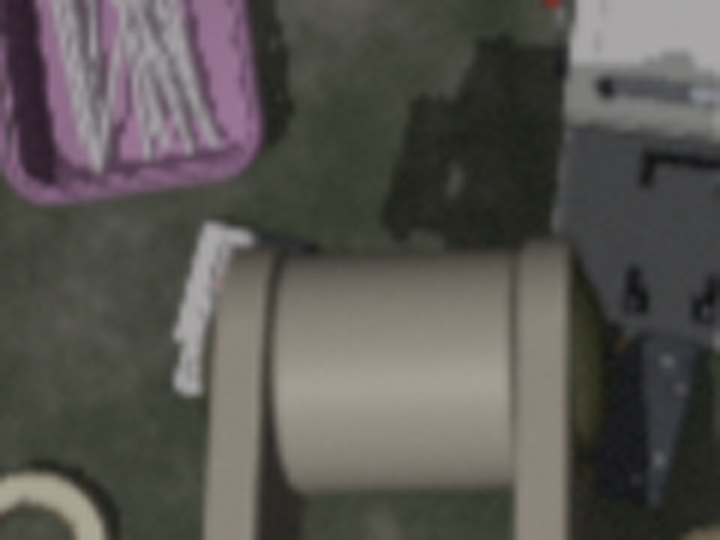

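View pics/f2.png

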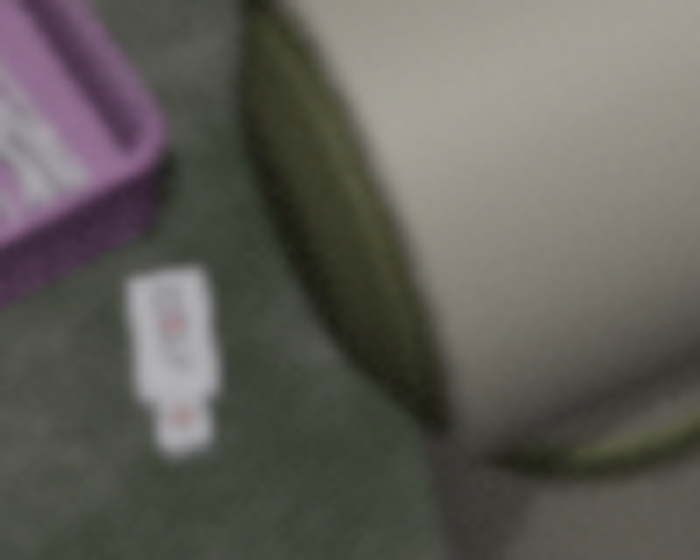

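Run:
```python
from h import *
def card(n,im,box):
    x0,x1,y0,y1=box;F=8
    u=cv2.resize(im.min(2)[y0:y1,x0:x1].astype(np.float32),None,fx=F,fy=F,interpolation=cv2.INTER_CUBIC)
    m=(u>100).astype(np.uint8);cs=max(cv2.findContours(m,0,1)[0],key=cv2.contourArea)[:,0,:]
    px=(cs+.5)/F-.5+[x0,y0];r=cv2.minAreaRect(px.astype(np.float32));return r,px.mean(0)
for f in("s0.npy","s1.npy"): print(card("scene",np.load(f),(212,240,248,285)))
print(proj("scene",[[.436,.281,.0065]]),proj("top",[[.436,.281,.0065]]))
```

```text
(((224.4966278076172, 266.2626953125), (27.353025436401367, 13.13209342956543), 84.35944366455078), array([224.43818934, 265.42624081]))
(((224.52769470214844, 266.2719421386719), (27.104501724243164, 12.946035385131836), 84.36931610107422), array([224.4491171 , 265.37383829]))
[[224.5018799  262.39169173]] [[216.08960141 207.72178694]]
```

The card didn't move at all (under 0.1 px), so the tips must have passed over it: the open fingers probably end higher than the TCP suggests. I'll go back and feel for the mat in small steps.

```bash
python3 -m crank '[[[-1,0,0,0,0,0],[-1,0,0,0,0,0],[-1,0,0,0,0,0],[-1,0,1,0,0,0],[-1,0,1,0,0,0],[-1,0,1,0,0,0],[-1,0,1,0,0,0],[-1,0,1,0,0,0]]]' -0.3 15
python3 -m crank '[[[0,0,1,0,0,0],[0,0,1,0,0,0],[0,0,1,0,0,0],[0,0,0.95,0,0,0],[0,0,0,0,0,0]]]' -0.3 15
python3 - <<'E'
from plant import sense
s=sense();print(s["eef_pos"],s["wrist_force"],s["width"])
E
python3 -m crank '[[[0,0,0.08,0,0,0],[0,0,0,0,0,0]]]'
python3 - <<'E'
from plant import sense
s=sense();print(s["eef_pos"],s["wrist_force"],s["width"])
E
python3 -m crank '[[[0,0,0.08,0,0,0],[0,0,0,0,0,0]]]'
python3 - <<'E'
from plant import sense
s=sense();print(s["eef_pos"],s["wrist_force"],s["width"])
E
```

```text
clock: 9.2
eef_pos: [0.4361, 0.2823, 0.0838]
tool_rot: [1.915, -2.491, -0.0]
wrist_force: [0.1, -0.7, 0.8]
width: 0.057
clock: 9.7
eef_pos: [0.4347, 0.2809, 0.0038]
tool_rot: [1.912, -2.487, -0.002]
wrist_force: [-0.7, -0.6, 0.1]
width: 0.0572
[0.43466728 0.28085681 0.00378717] [-0.70018099 -0.56891582  0.12068848] 0.05722904521511127
clock: 9.9
eef_pos: [0.4366, 0.2812, 0.0051]
tool_rot: [-1.913, 2.49, -0.001]
wrist_force: [0.4, -0.5, 0.4]
width: 0.0571
[0.43655206 0.2812471  0.00507716] [ 0.35507903 -0.5023583   0.4088148 ] 0.057132543144608236
clock: 10.1
eef_pos: [0.4363, 0.281, 0.0031]
tool_rot: [-1.913, 2.491, -0.0]
wrist_force: [-0.4, 0.0, -0.2]
width: 0.0573
[0.43634574 0.28097795 0.00314014] [-0.38371462  0.00125826 -0.1603936 ] 0.057251958199868724
```

```bash
for i in 1 2 3; do python3 -m crank '[[[0,0,0.06,0,0,0],[0,0,0,0,0,0]]]' | grep -E "eef|force"; done
```

```text
eef_pos: [0.4362, 0.2809, 0.0016]
wrist_force: [-0.3, -0.1, 0.2]
eef_pos: [0.4361, 0.2808, 0.0002]
wrist_force: [0.2, 0.2, 0.0]
eef_pos: [0.4361, 0.2808, -0.001]
wrist_force: [-0.4, 0.1, -0.0]
```

```bash
for i in 1 2 3; do python3 -m crank '[[[0,0,0.08,0,0,0],[0,0,0,0,0,0]]]' | grep -E "eef|force"; done
```

```text
eef_pos: [0.436, 0.2808, -0.0027]
wrist_force: [0.2, -0.3, -0.3]
eef_pos: [0.4361, 0.2808, -0.0043]
wrist_force: [-0.1, 0.8, 0.4]
eef_pos: [0.436, 0.2808, -0.0058]
wrist_force: [-0.4, 0.6, 0.6]
```

```bash
for i in 1 2 3 4; do python3 -m crank '[[[0,0,0.08,0,0,0],[0,0,0,0,0,0]]]' | grep -E "eef|force"; done
```

```text
eef_pos: [0.436, 0.2808, -0.0075]
wrist_force: [-0.0, -0.2, -0.4]
eef_pos: [0.436, 0.2808, -0.0091]
wrist_force: [0.9, 0.1, 0.4]
eef_pos: [0.436, 0.2808, -0.0107]
wrist_force: [-0.0, -1.2, -0.4]
eef_pos: [0.436, 0.2808, -0.0123]
wrist_force: [-0.8, -0.1, 0.1]
```

Run:
```python
from h import *
t=avg("top",4);sc=avg("scene",4)
crop(t,170,260,160,240,8,"g1.png");crop(sc,180,290,205,295,7,"g2.png")
```

```text
(no output)
```

View pics/g1.png

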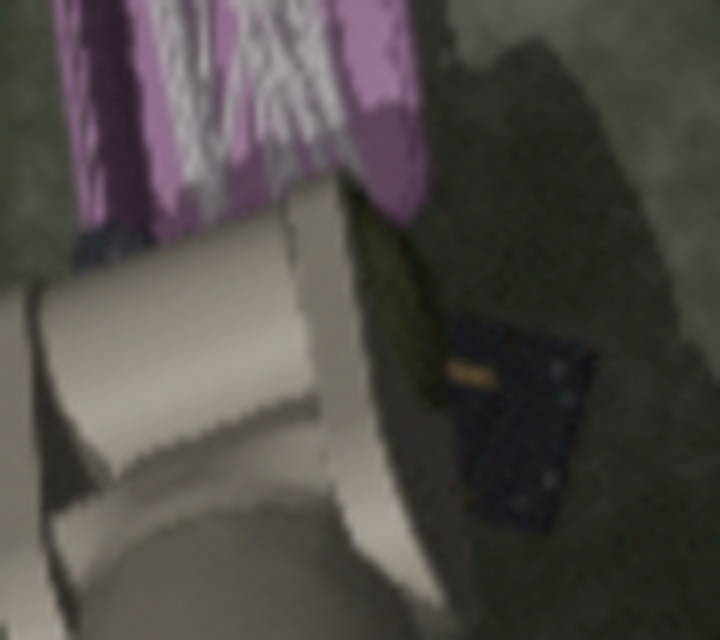

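View pics/g2.png

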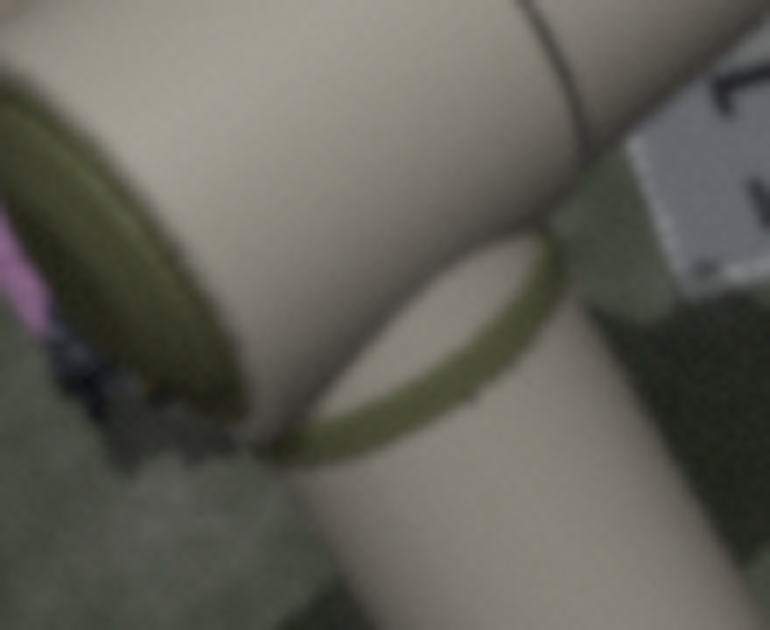

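Run:
```python
from h import *
p=np.array([.436,.2808,0]);x=np.array([.2545,.967,0]);y=np.array([-.967,.2545,0])
for z in(.04,.05,.06,.08,.1):
    for nm,q in(("L-front",p+.0935*x+.0375*y),("L-back",p+.0935*x-.0375*y),("R-front",p-.0935*x+.0375*y),("R-back",p-.0935*x-.0375*y)):
        q=q+[0,0,z];a=proj("top",[q])[0];b=proj("scene",[q])[0]
        print(z,nm,"g1",((a-[170,160])*8).round(),"g2",((b-[180,205])*7).round())
```

```text
0.04 L-front g1 [ 82. 415.] g2 [ 83. 474.]
0.04 L-back g1 [135. 221.] g2 [ 72. 324.]
0.04 R-front g1 [568. 538.] g2 [533. 395.]
0.04 R-back g1 [619. 344.] g2 [509. 248.]
0.05 L-front g1 [ 75. 415.] g2 [ 78. 461.]
0.05 L-back g1 [128. 220.] g2 [ 68. 310.]
0.05 R-front g1 [564. 539.] g2 [531. 382.]
0.05 R-back g1 [615. 343.] g2 [507. 235.]
0.06 L-front g1 [ 67. 414.] g2 [ 73. 448.]
0.06 L-back g1 [121. 218.] g2 [ 63. 297.]
0.06 R-front g1 [559. 539.] g2 [529. 369.]
0.06 R-back g1 [611. 342.] g2 [504. 221.]
0.08 L-front g1 [ 52. 413.] g2 [ 62. 422.]
0.08 L-back g1 [106. 214.] g2 [ 53. 270.]
0.08 R-front g1 [551. 540.] g2 [524. 342.]
0.08 R-back g1 [604. 340.] g2 [500. 194.]
0.1 L-front g1 [ 36. 413.] g2 [ 52. 396.]
0.1 L-back g1 [ 91. 210.] g2 [ 43. 243.]
0.1 R-front g1 [542. 541.] g2 [519. 314.]
0.1 R-back g1 [596. 338.] g2 [495. 166.]
```

```bash
python3 -m crank '[[[0,0,0,0,0,0],[0,0,0,0,0,0],[0,0,0,0,0,0]]]' 0.2 5; python3 -m crank '[[[0,0,0,0,0,0],[0,0,0,0,0,0],[0,0,0,0,0,0]]]' 0.5 5
```

```text
clock: 12.8
eef_pos: [0.4362, 0.2809, -0.0121]
tool_rot: [-1.914, 2.491, -0.0]
wrist_force: [-0.1, 0.2, -0.2]
width: 0.0359
clock: 13.1
eef_pos: [0.4361, 0.2809, -0.0121]
tool_rot: [-1.914, 2.491, 0.0]
wrist_force: [-0.3, 0.9, -0.5]
width: 0.0317
```

The width stopped at 31.7 mm, so the card is gripped; the tips really do sit well above the reported TCP. I'll firm up the grip and lift.

```bash
python3 -m crank '[[[0,0,0,0,0,0],[0,0,0,0,0,0],[0,0,0,0,0,0]]]' 1 20; python3 -m crank '[[[0,0,-1,0,0,0],[0,0,-1,0,0,0],[0,0,-1,0,0,0],[0,0,-1,0,0,0],[0,0,-1,0,0,0],[0,0,-1,0,0,0],[0,0,0,0,0,0]]]'
```

```text
clock: 13.4
eef_pos: [0.4361, 0.2809, -0.0121]
tool_rot: [1.914, -2.491, -0.0]
wrist_force: [0.7, 0.1, 0.0]
width: 0.0317
clock: 14.1
eef_pos: [0.4372, 0.2813, 0.11]
tool_rot: [-1.911, 2.488, -0.002]
wrist_force: [0.7, -0.0, -0.9]
width: 0.0316
```

```bash
python3 -m crank '[[[0,0,0,0,0,-0.0806],[0.9625,-0.244,0,0,0,0],[0.9625,-0.244,0,0,0,0],[0.9625,-0.244,0,0,0,0],[0.9625,-0.244,0,0,0,0],[0.9625,-0.244,0,0,0,0],[0.9625,-0.244,0,0,0,0],[0.9625,-0.244,0,0,0,0]]]'
python3 -m crank '[[[0.9625,-0.244,0,0,0,0],[0.9625,-0.244,0,0,0,0],[0.9625,-0.244,0,0,0,0],[0.9625,-0.244,0,0,0,0],[0.9625,-0.244,0,0,0,0],[0,0,0,0,0,0],[0,0,0,0,0,0]]]'
python3 - <<'E'
from h import *
s=sense();m=R.from_rotvec(s["tool_rot"]).as_matrix();print(s["eef_pos"],np.degrees(np.arctan2(m[1,0],m[0,0])),m[2],s["width"])
t=avg("top",4);sc=avg("scene",4);np.save("t2.npy",t);np.save("s2.npy",sc)
crop(t,240,340,160,240,7,"i1.png");crop(sc,230,340,165,275,6,"i2.png")
E
```

```text
clock: 14.9
eef_pos: [0.4515, 0.1419, 0.1068]
tool_rot: [2.067, -2.364, -0.002]
wrist_force: [-0.9, 0.9, -1.2]
width: 0.0316
clock: 15.6
eef_pos: [0.4628, 0.0443, 0.1071]
tool_rot: [2.066, -2.366, -0.002]
wrist_force: [0.1, -0.3, -1.0]
width: 0.0311
[0.46284078 0.0442813  0.10713422] -97.7391159368013 [-2.31930567e-04  1.37396213e-03 -9.99999029e-01] 0.031109120950714764
```

View pics/i1.png

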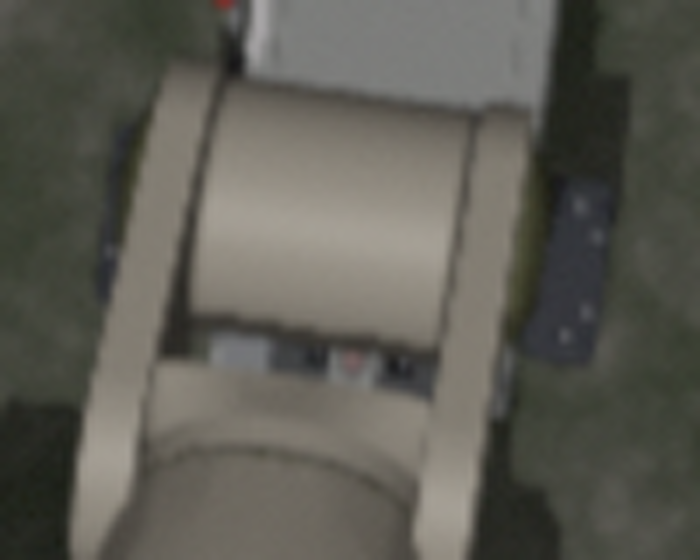

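View pics/i2.png

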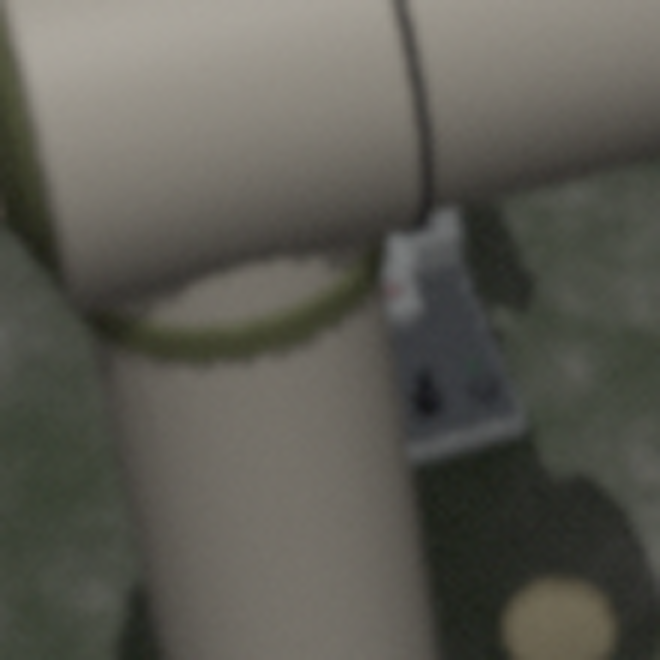

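Run:
```python
from h import *
e=np.array([.9912,-.1337]);n=np.array([.1337,.9912])
p=np.array([.4635,.0442])
for z in(.1,.11,.12,.13,.14,.15):
    r=[]
    for a,b in((-.055,-.01),(-.055,.01),(-.031,-.016)):
        q=np.array([*(p+a*e+b*n),z]);r.append((((proj("top",[q])[0]-[240,160])*7).round().tolist(),((proj("scene",[q])[0]-[230,165])*6).round().tolist()))
    print(z,r)
```

```text
0.1 [([371.0, 392.0], [421.0, 338.0]), ([323.0, 386.0], [382.0, 349.0]), ([393.0, 336.0], [417.0, 298.0])]
0.11 [([370.0, 392.0], [420.0, 326.0]), ([321.0, 386.0], [381.0, 336.0]), ([392.0, 335.0], [417.0, 285.0])]
0.12 [([369.0, 392.0], [420.0, 313.0]), ([320.0, 386.0], [380.0, 324.0]), ([391.0, 335.0], [416.0, 273.0])]
0.13 [([368.0, 392.0], [419.0, 300.0]), ([318.0, 385.0], [379.0, 311.0]), ([390.0, 334.0], [416.0, 260.0])]
0.14 [([367.0, 391.0], [419.0, 287.0]), ([317.0, 385.0], [379.0, 298.0]), ([389.0, 334.0], [415.0, 247.0])]
0.15 [([366.0, 391.0], [418.0, 274.0]), ([316.0, 385.0], [378.0, 285.0]), ([389.0, 333.0], [415.0, 234.0])]
```

Run:
```python
from h import *
crop(np.load("s2.npy"),288,318,195,240,16,"j.png");crop(np.load("t2.npy"),265,305,205,220,18,"j2.png")
```

```text
(no output)
```

View pics/j.png

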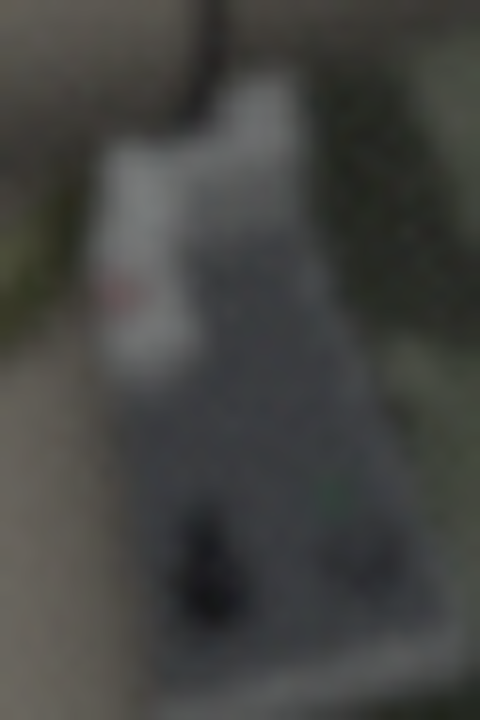

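View pics/j2.png

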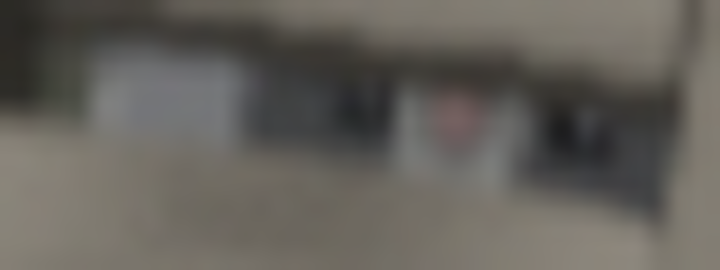

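Run:
```python
from h import *
t=np.load("t2.npy")
e=np.array([.9914,-.1305]);n=np.array([.1305,.9914])
for y in(210,211,212,213):
    r=t[y,282:304].min(1);print(y,r.round().astype(int).tolist())
p=np.array([.4632,.0442])
for a in(-.055,-.05,-.045,-.04,-.035):
    for b in(-.01,.01):
        print(a,b,proj("top",[[*(p+a*e+b*n),.132]])[0].round(2))
```

```text
210 [64, 56, 43, 52, 50, 91, 86, 79, 80, 70, 72, 78, 62, 48, 47, 52, 55, 58, 57, 58, 61, 105]
211 [66, 54, 40, 45, 54, 105, 100, 96, 95, 89, 95, 98, 76, 46, 37, 66, 57, 53, 54, 54, 63, 104]
212 [66, 62, 55, 53, 67, 108, 104, 95, 94, 95, 107, 103, 80, 42, 31, 54, 46, 58, 61, 63, 75, 106]
213 [80, 76, 74, 73, 84, 114, 114, 104, 97, 106, 117, 98, 75, 52, 42, 45, 44, 59, 66, 68, 87, 108]
-0.055 -0.01 [292.59 216.04]
-0.055 0.01 [285.52 215.18]
-0.05 -0.01 [292.81 214.27]
-0.05 0.01 [285.74 213.41]
-0.045 -0.01 [293.03 212.51]
-0.045 0.01 [285.97 211.64]
-0.04 -0.01 [293.25 210.74]
-0.04 0.01 [286.19 209.87]
-0.035 -0.01 [293.48 208.97]
-0.035 0.01 [286.41 208.11]
```

```bash
python3 -m crank '[[[0,0,1,0,0,-0.0025],[0,0,1,0,0,0],[0,0,1,0,0,0],[0,0,0.9,0,0,0],[0,0,0,0,0,0],[0,0,0,0,0,0]]]'
python3 - <<'E'
from h import *
s=sense();m=R.from_rotvec(s["tool_rot"]).as_matrix();print(s["eef_pos"],np.degrees(np.arctan2(m[1,0],m[0,0])),s["width"])
T=[camera("top").astype(float) for _ in range(6)];t=np.mean(T,0);sc=avg("scene",6);np.save("t3.npy",t);np.save("s3.npy",sc)
print(sense()["eef_pos"])
crop(t,260,330,185,225,11,"k1.png");crop(sc,270,330,190,250,10,"k2.png")
for y in range(206,218): print(y,t[y,278:306].min(1).round().astype(int).tolist())
E
```

```text
clock: 16.6
eef_pos: [0.4634, 0.0442, 0.0303]
tool_rot: [-2.072, 2.361, 0.0]
wrist_force: [-0.5, 0.3, 1.0]
width: 0.0312
[0.46343541 0.04417177 0.03031662] -97.4552523400576 0.031200556920831332
[0.46327042 0.04411536 0.02995688]
206 [82, 81, 77, 76, 76, 76, 73, 72, 70, 69, 68, 67, 66, 66, 66, 65, 66, 68, 66, 67, 68, 68, 68, 68, 69, 65, 76, 95]
207 [84, 82, 80, 80, 81, 80, 78, 77, 76, 74, 75, 74, 74, 72, 71, 70, 70, 68, 67, 68, 67, 67, 68, 65, 65, 62, 87, 100]
208 [83, 80, 80, 80, 79, 77, 79, 77, 76, 77, 78, 81, 82, 83, 83, 83, 84, 82, 80, 80, 75, 72, 66, 65, 63, 61, 92, 101]
209 [86, 82, 82, 80, 78, 77, 77, 76, 77, 78, 81, 82, 85, 87, 89, 93, 94, 96, 96, 98, 95, 94, 87, 81, 72, 64, 92, 102]
210 [90, 90, 89, 87, 86, 85, 84, 81, 80, 80, 80, 84, 87, 89, 92, 94, 97, 99, 103, 105, 107, 108, 108, 104, 98, 85, 94, 101]
211 [96, 96, 96, 95, 94, 94, 94, 91, 90, 90, 88, 87, 88, 89, 94, 96, 100, 102, 106, 107, 110, 112, 114, 115, 114, 101, 100, 101]
212 [96, 96, 98, 98, 98, 98, 99, 98, 98, 95, 95, 92, 92, 92, 96, 96, 101, 103, 106, 110, 113, 113, 117, 117, 118, 106, 102, 103]
213 [88, 90, 95, 97, 95, 96, 98, 97, 97, 98, 95, 95, 94, 94, 95, 98, 102, 106, 109, 111, 113, 114, 116, 117, 116, 114, 108, 107]
214 [76, 80, 81, 84, 83, 82, 86, 86, 93, 90, 89, 93, 95, 94, 94, 95, 98, 103, 107, 112, 114, 115, 116, 116, 110, 114, 112, 110]
215 [76, 76, 74, 75, 75, 74, 71, 71, 82, 78, 76, 82, 90, 92, 92, 92, 92, 96, 102, 109, 114, 115, 116, 116, 105, 114, 116, 114]
216 [79, 79, 79, 79, 78, 79, 75, 77, 78, 75, 76, 74, 78, 81, 86, 90, 89, 90, 93, 100, 111, 115, 116, 114, 104, 114, 118, 117]
217 [79, 79, 78, 80, 80, 79, 79, 78, 78, 79, 78, 75, 73, 72, 75, 80, 82, 85, 85, 89, 100, 110, 113, 113, 106, 116, 120, 121]
```

View pics/k1.png

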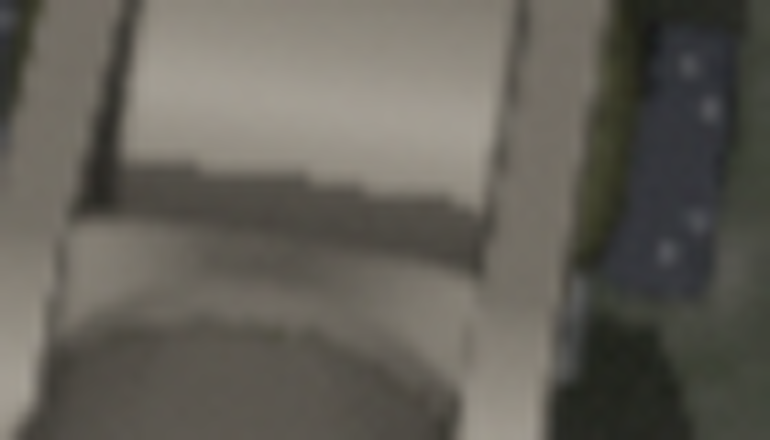

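View pics/k2.png

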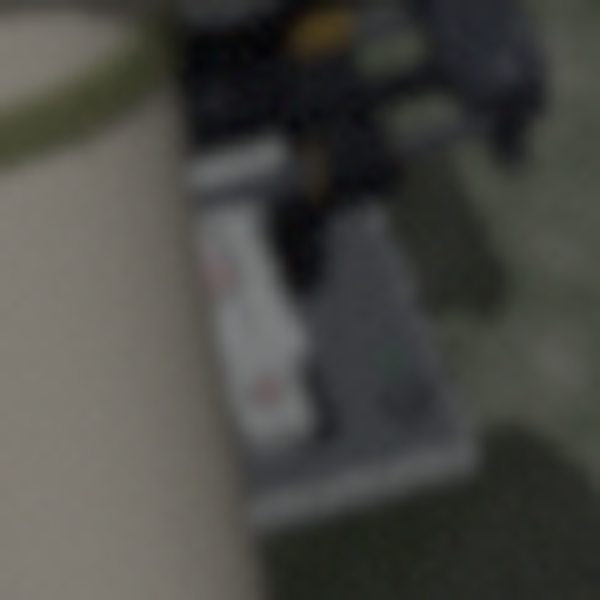

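Run:
```python
from h import *
e=np.array([.9914,-.1305]);n=np.array([.1305,.9914]);N=np.array([.4518,.0458])
def P(a,b,z): return [*(N+a*e+b*n),z]
print("scene a2 coords: U arm ends(31,±20,.033)",((proj("scene",[P(.031,.02,.033),P(.031,-.02,.033),P(.05,.023,.033),P(.05,-.023,.033)])-[245,165]+.5)*7).round().tolist())
print("deck corners L/R front",((proj("scene",[P(-.046,.065,.025),P(-.046,-.065,.025),P(.061,.065,.025),P(.061,-.065,.025)])-[245,165]+.5)*7).round().tolist())
p=np.array([.46335,.04415])
for z in(.042,):
  for nm,a,b in(("noseR",-.055,-.01),("noseL",-.055,.01),("shR",-.031,-.016),("rearR",.031,-.016)):
    for dz in(0,.013):
      print(nm,dz,((proj("scene",[[*(p+a*e+b*n),z+dz]])[0]-[270,190]+.5)*10).round().tolist())
s=np.load("s0.npy");crop(s,270,305,212,250,16,"l.png")
crop(np.load("s3.npy"),285,310,200,240,16,"l2.png")
```

```text
scene a2 coords: U arm ends(31,±20,.033) [[277.0, 380.0], [362.0, 356.0], [258.0, 350.0], [356.0, 323.0]]
deck corners L/R front [[230.0, 554.0], [515.0, 472.0], [162.0, 367.0], [436.0, 292.0]]
noseR 0 [312.0, 434.0]
noseR 0.013 [311.0, 409.0]
noseL 0 [249.0, 452.0]
noseL 0.013 [247.0, 427.0]
shR 0 [306.0, 368.0]
shR 0.013 [305.0, 342.0]
rearR 0 [243.0, 216.0]
rearR 0.013 [242.0, 191.0]
```

View pics/l.png

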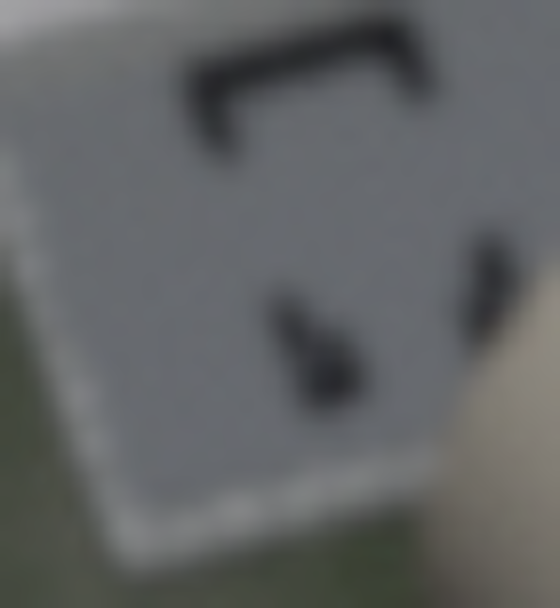

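View pics/l2.png

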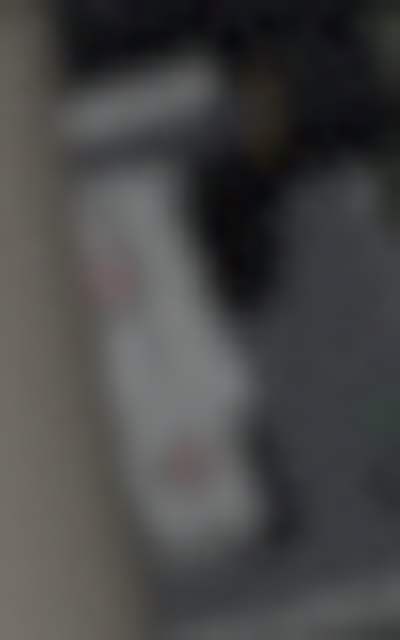

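Run:
```python
from h import *
e=np.array([.9914,-.1305]);n=np.array([.1305,.9914]);N=np.array([.4518,.0458])
def prof(c,im,pts):
    q=proj(c,pts).astype(np.float32);im=im.min(2).astype(np.float32)
    return cv2.remap(im,q[:,0].reshape(1,-1),q[:,1].reshape(1,-1),cv2.INTER_CUBIC)[0]
E_=np.arange(.026,.066,.002)
print("e",(E_*1000).round().astype(int).tolist())
for c,f in(("top","t0.npy"),("scene","s0.npy")):
    im=np.load(f)
    a=np.mean([prof(c,im,[[*(N+x*e+b*n),.033] for x in E_]) for b in(-.01,-.005,0,.005,.01)],0)
    print(c,a.round().astype(int).tolist())
E2=np.arange(-.06,-.036,.002);print((E2*1000).round().astype(int).tolist())
for c,f,bs in(("top","t0.npy",(-.03,0,.03)),("scene","s0.npy",(.05,.04,.03,.02))):
    im=np.load(f);print(c,np.mean([prof(c,im,[[*(N+x*e+b*n),.025] for x in E2]) for b in bs],0).round().astype(int).tolist())
# lateral profiles: left rail of deck, U arms
B=np.arange(-.036,.037,.002);print((B*1000).round().astype(int).tolist())
for x in(.036,-.014,-.028):
  for c,f in(("top","t0.npy"),("scene","s0.npy")):
    im=np.load(f);print(x,c,prof(c,im,[[*(N+x*e+b*n),.033] for b in B]).round().astype(int).tolist())
E3=np.arange(-.050,.046,.003);print((E3*1000).round().astype(int).tolist())
for b in(-.021,-.014,.014,.021):
  for c,f in(("top","t0.npy"),("scene","s0.npy")):
    im=np.load(f);print(b,c,prof(c,im,[[*(N+x*e+b*n),.033] for x in E3]).round().astype(int).tolist())
```

```text
e [26, 28, 30, 32, 34, 36, 38, 40, 42, 44, 46, 48, 50, 52, 54, 56, 58, 60, 62, 64, 66]
top [115, 115, 115, 115, 114, 114, 114, 110, 97, 72, 49, 51, 75, 96, 105, 111, 126, 142, 155, 162, 166]
scene [101, 99, 95, 88, 77, 63, 50, 43, 46, 57, 72, 86, 98, 105, 109, 112, 115, 121, 129, 140, 150]
[-60, -58, -56, -54, -52, -50, -48, -46, -44, -42, -40, -38]
top [49, 50, 51, 50, 51, 54, 69, 94, 113, 121, 121, 119]
scene [91, 104, 115, 122, 123, 119, 111, 106, 102, 102, 100, 98]
[-36, -34, -32, -30, -28, -26, -24, -22, -20, -18, -16, -14, -12, -10, -8, -6, -4, -2, 0, 2, 4, 6, 8, 10, 12, 14, 16, 18, 20, 22, 24, 26, 28, 30, 32, 34, 36]
0.036 top [115, 116, 116, 115, 114, 110, 88, 58, 48, 64, 89, 108, 115, 114, 114, 114, 114, 114, 114, 115, 115, 114, 115, 115, 113, 109, 86, 59, 50, 64, 89, 106, 114, 113, 113, 113, 114]
0.036 scene [103, 102, 103, 104, 103, 101, 95, 86, 68, 52, 39, 40, 49, 59, 63, 65, 65, 64, 64, 64, 65, 65, 64, 64, 64, 65, 61, 58, 48, 43, 46, 61, 78, 92, 100, 102, 104]
-0.014 top [118, 118, 118, 119, 118, 113, 88, 58, 51, 68, 91, 110, 118, 117, 118, 118, 118, 117, 117, 117, 117, 
[... 1322 characters left out ...]
3, 104, 103, 103, 103, 103, 103, 101, 95, 86, 74, 65, 57, 49, 36, 35, 52]
0.014 top [47, 75, 110, 119, 119, 108, 74, 49, 44, 44, 65, 97, 110, 112, 113, 115, 117, 116, 115, 116, 115, 116, 116, 116, 115, 116, 113, 111, 109, 109, 106, 83]
0.014 scene [101, 101, 99, 91, 82, 78, 78, 80, 85, 93, 100, 102, 102, 102, 103, 103, 103, 104, 104, 103, 104, 104, 103, 104, 102, 101, 99, 91, 76, 57, 42, 49]
0.021 top [51, 84, 117, 121, 118, 106, 81, 77, 74, 58, 50, 52, 51, 62, 88, 110, 117, 116, 116, 116, 116, 116, 115, 115, 115, 115, 107, 81, 56, 55, 56, 51]
0.021 scene [102, 99, 90, 69, 47, 42, 46, 54, 59, 66, 70, 78, 86, 95, 101, 104, 103, 104, 104, 103, 103, 103, 101, 95, 86, 77, 69, 62, 53, 41, 40, 51]
```

Run:
```python
from h import *
e=np.array([.9914,-.1305]);n=np.array([.1305,.9914]);N=np.array([.4518,.0458])
def prof(c,im,pts):
    q=proj(c,pts).astype(np.float32);im=im.min(2).astype(np.float32)
    return cv2.remap(im,q[:,0].reshape(1,-1),q[:,1].reshape(1,-1),cv2.INTER_CUBIC)[0]
s0,s3=np.load("s0.npy"),np.load("s3.npy")
B=np.arange(.056,.084,.002);print((B*1000).round().tolist())
print("left",np.mean([prof("scene",s0,[[*(N+x*e+b*n),.025] for b in B]) for x in(-.03,-.02,-.01,0,.01,.02,.03,.04)],0).round().astype(int).tolist())
B=np.arange(-.084,-.05,.002);print((B*1000).round().tolist())
print("right",np.mean([prof("scene",s0,[[*(N+x*e+b*n),.025] for b in B]) for x in(.01,.02,.03,.04,.05)],0).round().astype(int).tolist())
print("right s3",np.mean([prof("scene",s3,[[*(N+x*e+b*n),.025] for b in B]) for x in(-.03,-.02,-.01,0,.01)],0).round().astype(int).tolist())
E2=np.arange(-.066,-.036,.002);print((E2*1000).round().tolist())
print("front s3",np.mean([prof("scene",s3,[[*(N+x*e+b*n),.025] for x in E2]) for b in(0,-.01,-.02,-.03,-.04)],0).round().astype(int).tolist())
# card in s3: TCP-based frame
p=np.array([.46335,.04415])
B=np.arange(-.03,-.002,.002);print((B*1000).round().tolist())
print("nose right edge",np.mean([prof("scene",s3,[[*(p+x*e+b*n),.055] for b in B]) for x in(-.052,-.048,-.044,-.040)],0).round().astype(int).tolist())
print("wide right edge",np.mean([prof("scene",s3,[[*(p+x*e+b*n),.055] for b in B]) for x in(-.027,-.023,-.019)],0).round().astype(int).tolist())
X=np.arange(-.080,-.04,.002);print((X*1000).round().tolist())
print("nose end (z bottom .042)",np.mean([prof("scene",s3,[[*(p+x*e+b*n),.042] for x in X]) for b in(-.006,-.003,0,.003)],0).round().astype(int).tolist())
```

```text
[56.0, 58.0, 60.0, 62.0, 64.0, 66.0, 68.0, 70.0, 72.0, 74.0, 76.0, 78.0, 80.0, 82.0, 84.0]
left [103, 104, 106, 110, 116, 119, 114, 99, 82, 70, 66, 64, 63, 62, 61]
[-84.0, -82.0, -80.0, -78.0, -76.0, -74.0, -72.0, -70.0, -68.0, -66.0, -64.0, -62.0, -60.0, -58.0, -56.0, -54.0, -52.0]
right [74, 73, 72, 71, 70, 69, 68, 68, 69, 71, 80, 91, 102, 108, 109, 107, 105]
right s3 [53, 51, 50, 51, 52, 53, 54, 53, 53, 53, 56, 60, 64, 66, 64, 60, 57]
[-66.0, -64.0, -62.0, -60.0, -58.0, -56.0, -54.0, -52.0, -50.0, -48.0, -46.0, -44.0, -42.0, -40.0, -38.0, -36.0]
front s3 [35, 44, 55, 68, 77, 84, 85, 84, 78, 71, 64, 61, 59, 57, 57, 57]
[-30.0, -28.0, -26.0, -24.0, -22.0, -20.0, -18.0, -16.0, -14.0, -12.0, -10.0, -8.0, -6.0, -4.0]
nose right edge [59, 59, 59, 58, 58, 56, 53, 48, 50, 63, 80, 96, 105, 106]
wide right edge [58, 58, 58, 58, 59, 64, 76, 92, 108, 118, 122, 122, 121, 119]
[-80.0, -78.0, -76.0, -74.0, -72.0, -70.0, -68.0, -66.0, -64.0, -62.0, -60.0, -58.0, -56.0, -54.0, -52.0, -50.0, -48.0, -46.0, -44.0, -42.0]
nose end (z bottom .042) [80, 84, 84, 80, 74, 67, 61, 58, 58, 60, 62, 68, 75, 84, 92, 101, 108, 112, 112, 109]
```

Reading both cameras against the nest, the card needs about 2 mm more to the viewer's left. I'll correct that and descend gently, watching the force.

```bash
python3 -m crank '[[[-0.1,-0.015,0,0,0,0],[0,0,0.35,0,0,0],[0,0,0,0,0,0]]]' | grep -E "eef|force|width"
for i in 1 2; do python3 -m crank '[[[0,0,0.1,0,0,0],[0,0,0,0,0,0]]]' | grep -E "eef|force|width"; done
```

```text
eef_pos: [0.4633, 0.0462, 0.022]
wrist_force: [-0.4, -0.3, -0.9]
width: 0.0314
eef_pos: [0.4637, 0.046, 0.0207]
wrist_force: [0.5, 0.3, -0.1]
width: 0.032
eef_pos: [0.4637, 0.046, 0.0188]
wrist_force: [-0.9, 0.4, -0.4]
width: 0.0314
```

```bash
for i in 1 2; do python3 -m crank '[[[0,0,0.1,0,0,0],[0,0,0,0,0,0]]]' | grep -E "clock|eef|force|width"; done
python3 - <<'E'
from h import *
s=sense();print(s["eef_pos"],s["wrist_force"],s["wrist_torque"])
sc=avg("scene",4);np.save("s4.npy",sc);crop(sc,270,330,190,250,10,"m.png")
E
```

```text
clock: 18.1
eef_pos: [0.4637, 0.0461, 0.0167]
wrist_force: [0.2, 0.5, -0.5]
width: 0.0315
clock: 18.3
eef_pos: [0.4637, 0.0461, 0.0147]
wrist_force: [0.5, 0.2, -0.6]
width: 0.0313
[0.46369891 0.04606324 0.01471152] [ 0.45116624  0.1569152  -0.59634063] [-0.00459023 -0.01611049  0.02065383]
```

View pics/m.png

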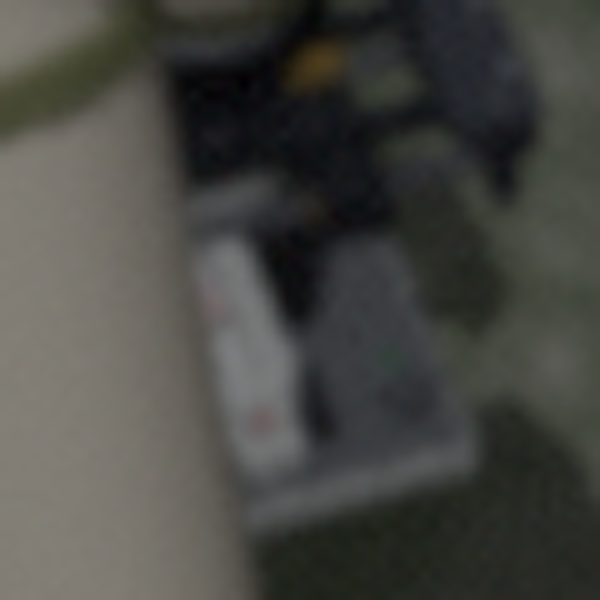

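```bash
for i in 1 2 3; do python3 -m crank '[[[0,0,0.06,0,0,0],[0,0,0,0,0,0]]]' | grep -E "clock|eef|force|width"; done
```

```text
clock: 18.7
eef_pos: [0.4637, 0.0461, 0.0136]
wrist_force: [0.1, -0.3, -0.2]
width: 0.0315
clock: 18.9
eef_pos: [0.4639, 0.046, 0.0129]
wrist_force: [-2.3, 0.1, 5.5]
width: 0.0315
clock: 19.1
eef_pos: [0.4641, 0.046, 0.0125]
wrist_force: [-6.1, 0.0, 17.1]
width: 0.0315
```

Contact came at z = 12.9 mm, exactly where the deck was predicted, so the card is down in the nest. Easing off, releasing and lifting.

```bash
python3 -m crank '[[[0,0,-0.04,0,0,0],[0,0,0,0,0,0],[0,0,0,0,0,0],[0,0,0,0,0,0],[0,0,0,0,0,0]]]' -0.2 10| grep -E "clock|eef|force|width"
python3 -m crank '[[[0,0,-0.4,0,0,0],[0,0,-1,0,0,0],[0,0,-1,0,0,0],[0,0,-1,0,0,0],[0,0,-1,0,0,0],[0,0,-1,0,0,0],[0,0,-1,0,0,0],[0,0,-1,0,0,0]]]' | grep -E "clock|eef|force|width"
python3 - <<'E'
from h import *
sc=avg("scene",4);t=avg("top",4);np.save("s5.npy",sc);np.save("t5.npy",t);crop(sc,260,330,180,250,9,"n.png");crop(t,260,330,150,230,7,"n2.png")
E
```

```text
clock: 19.6
eef_pos: [0.4638, 0.0461, 0.012]
wrist_force: [-0.4, -0.1, -0.4]
width: 0.0525
clock: 20.4
eef_pos: [0.4637, 0.0461, 0.1615]
wrist_force: [0.2, 0.3, -0.3]
width: 0.0529
```

View pics/n.png

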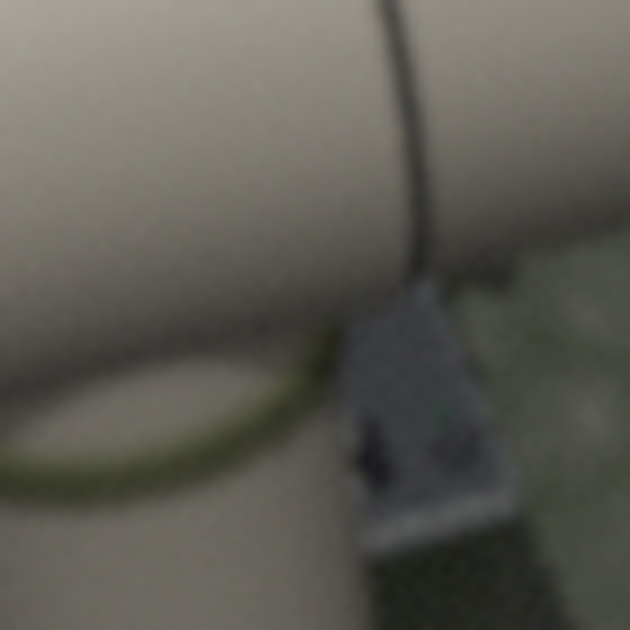

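View pics/n2.png

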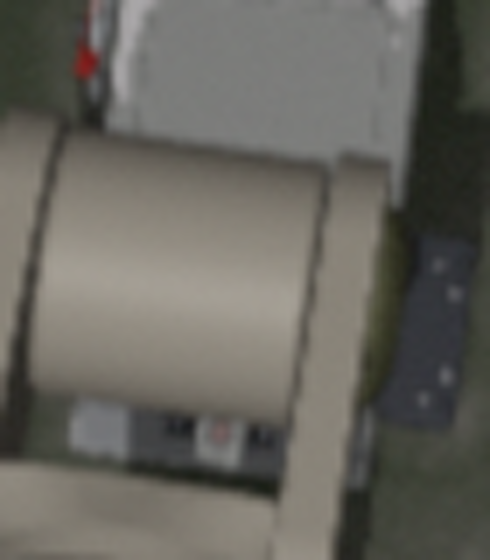

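The nose sits centred between the rim pieces at pixel ~(291,211). Next the tool goes over the bar and turns 90°.

```bash
python3 -m crank '[[[0,-0.7875,0,0,0,0],[0,-0.7875,0,0,0,0],[0,-0.7875,0,0,0,0],[0,-0.7875,0,0,0,0],[0,0,0,0,0,-0.0909],[0,0,0,0,0,-0.0909],[0,0,0,0,0,-0.0909],[0,0,0,0,0,-0.0909]]]' | grep -E "clock|eef|force|width"
python3 -m crank '[[[0,0,0,0,0,-0.0909],[0,0,0,0,0,-0.0909],[0,0,0,0,0,-0.0909],[0,0,0,0,0,-0.0909],[0,0,0,0,0,-0.0909],[0,0,0,0,0,-0.0909],[0,0,0,0,0,-0.0909],[0,0,0,0,0,0]]]' | grep -E "clock|eef|force|width"
python3 - <<'E'
from h import *
s=sense();m=R.from_rotvec(s["tool_rot"]).as_matrix();print(s["eef_pos"],np.degrees(np.arctan2(m[1,0],m[0,0])),s["q"].round(2))
sc=avg("scene",3);t=avg("top",3);np.save("s6.npy",sc);np.save("t6.npy",t);crop(sc,240,340,160,250,7,"o.png");crop(t,250,340,130,225,6,"o2.png")
E
```

```text
clock: 21.6
eef_pos: [0.526, 0.0379, 0.1594]
wrist_force: [0.4, 0.3, -0.1]
width: 0.0529
clock: 22.4
eef_pos: [0.5261, 0.0379, 0.1595]
wrist_force: [0.3, 0.7, 0.3]
width: 0.0527
[0.5260783  0.03787564 0.15948708] -7.4020688710371125 [-0.15  0.37  1.58 -0.    1.2  -0.02]
```

View pics/o.png

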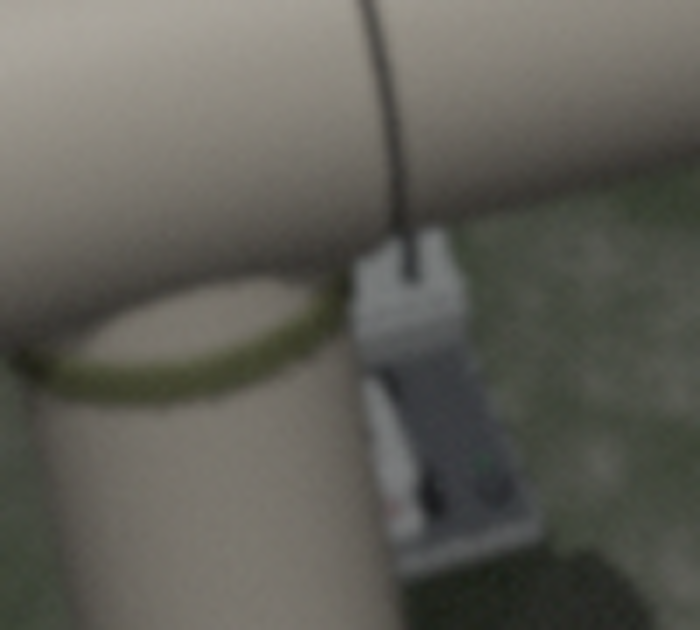

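View pics/o2.png

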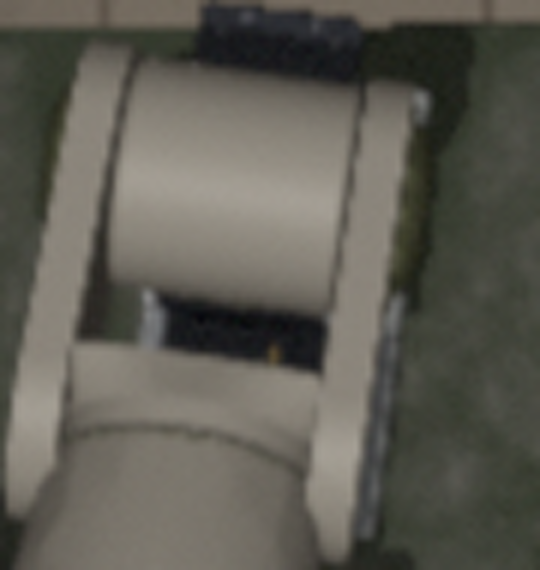

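The card looks seated in both views. Now down onto the bar.

```bash
python3 -m crank '[[[0,0,0.9,0,0,0],[0,0,0.9,0,0,0],[0,0,0.9,0,0,0],[0,0,0.9,0,0,0],[0,0,0,0,0,0]]]' | grep -E "clock|eef|force|width"
python3 -m crank '[[[0,0,0.5,0,0,0],[0,0,0.5,0,0,0],[0,0,0.45,0,0,0],[0,0,0,0,0,0]]]' | grep -E "clock|eef|force|width"
python3 -m crank '[[[0,0,0,0,0,0],[0,0,0,0,0,0],[0,0,0,0,0,0],[0,0,0,0,0,0],[0,0,0,0,0,0],[0,0,0,0,0,0]]]' 1 10 | grep -E "clock|eef|force|width"
```

```text
clock: 23.2
eef_pos: [0.5251, 0.038, 0.0863]
wrist_force: [-0.1, -0.0, -0.4]
width: 0.0528
clock: 23.6
eef_pos: [0.5257, 0.0379, 0.058]
wrist_force: [-0.2, -1.2, 0.2]
width: 0.0529
clock: 24.2
eef_pos: [0.5255, 0.038, 0.059]
wrist_force: [-0.7, -0.7, 1.0]
width: 0.0087
```

```bash
python3 -m crank '[[[0,0,0,0,0,0],[0,0,0,0,0,0],[0,0,0,0,0,0]]]' 1 30 | grep -E "clock|eef|force|width"
```

```text
clock: 24.5
eef_pos: [0.5256, 0.038, 0.0591]
wrist_force: [-5.8, -0.4, 3.8]
width: 0.0079
```

The width reads 7.9 mm on a 10 mm bar, with a slight upward push. The tips may be holding only the bar's upper part, so I'll regrip lower.

```bash
python3 -m crank '[[[0,0,0,0,0,0],[0,0,0,0,0,0],[0,0,0,0,0,0]]]' 0.4 10 | grep -E "clock|eef|force|width"
python3 -m crank '[[[-0.05,0,0.15,0,0,0],[0,0,0,0,0,0]]]' | grep -E "clock|eef|force|width"
python3 -m crank '[[[0,0,0.15,0,0,0],[0,0,0,0,0,0]]]' | grep -E "clock|eef|force|width"
python3 -m crank '[[[0,0,0.15,0,0,0],[0,0,0,0,0,0]]]' | grep -E "clock|eef|force|width"
```

```text
clock: 24.8
eef_pos: [0.5266, 0.0378, 0.0592]
wrist_force: [-0.2, -0.9, -0.2]
width: 0.0259
clock: 25.0
eef_pos: [0.525, 0.038, 0.0557]
wrist_force: [0.1, 0.3, 0.8]
width: 0.0268
clock: 25.2
eef_pos: [0.5251, 0.038, 0.0527]
wrist_force: [-0.4, 0.4, -0.1]
width: 0.0265
clock: 25.4
eef_pos: [0.5251, 0.038, 0.0497]
wrist_force: [-0.4, -0.8, -1.1]
width: 0.0263
```

```bash
python3 -m crank '[[[0,0,0,0,0,0],[0,0,0,0,0,0],[0,0,0,0,0,0],[0,0,0,0,0,0]]]' 1 10 | grep -E "clock|eef|force|width"
python3 -m crank '[[[0,0,0,0,0,0],[0,0,0,0,0,0]]]' 1 30 | grep -E "clock|eef|force|width"
```

```text
clock: 25.8
eef_pos: [0.5256, 0.0379, 0.0502]
wrist_force: [2.5, 0.7, -0.5]
width: 0.0067
clock: 26.0
eef_pos: [0.5256, 0.0379, 0.0502]
wrist_force: [3.3, 0.6, -0.6]
width: 0.0062
```

The width shrinks further as the tool goes down, which means the bar is too far up the fingers. I'll regrip higher, at about 68 mm.

```bash
python3 -m crank '[[[0,0,0,0,0,0],[0,0,0,0,0,0],[0.018,0,-0.45,0,0,0],[0,0,-0.45,0,0,0],[0,0,0,0,0,0]]]' 0.4 10 | grep -E "clock|eef|force|width"
python3 -m crank '[[[0,0,0,0,0,0],[0,0,0,0,0,0],[0,0,0,0,0,0],[0,0,0,0,0,0]]]' 1 10 | grep -E "clock|eef|force|width"
python3 -m crank '[[[0,0,0,0,0,0],[0,0,0,0,0,0]]]' 1 30 | grep -E "clock|eef|force|width"
```

```text
clock: 26.5
eef_pos: [0.5265, 0.0379, 0.0698]
wrist_force: [1.5, 0.9, 0.4]
width: 0.0266
clock: 26.9
eef_pos: [0.5256, 0.0379, 0.0679]
wrist_force: [0.1, -0.5, -0.8]
width: 0.0092
clock: 27.1
eef_pos: [0.5256, 0.0379, 0.068]
wrist_force: [1.5, -0.4, -1.2]
width: 0.0091
```

```bash
python3 -m crank '[[[0.126,0,-0.219,0,0,0],[0.126,0,-0.219,0,0,0],[0.147,0,-0.205,0,0,0],[0.147,0,-0.205,0,0,0],[0,0,0,0,0,0]]]' 1 30| grep -E "clock|eef|force|width"
python3 - <<'E'
from h import *
sc=avg("scene",2);t=avg("top",2);crop(sc,240,340,160,250,7,"p.png");crop(t,250,340,130,225,6,"p2.png")
E
```

```text
clock: 27.6
eef_pos: [0.5364, 0.0365, 0.0856]
wrist_force: [-4.9, -0.7, -1.2]
width: 0.0088
```

View pics/p.png

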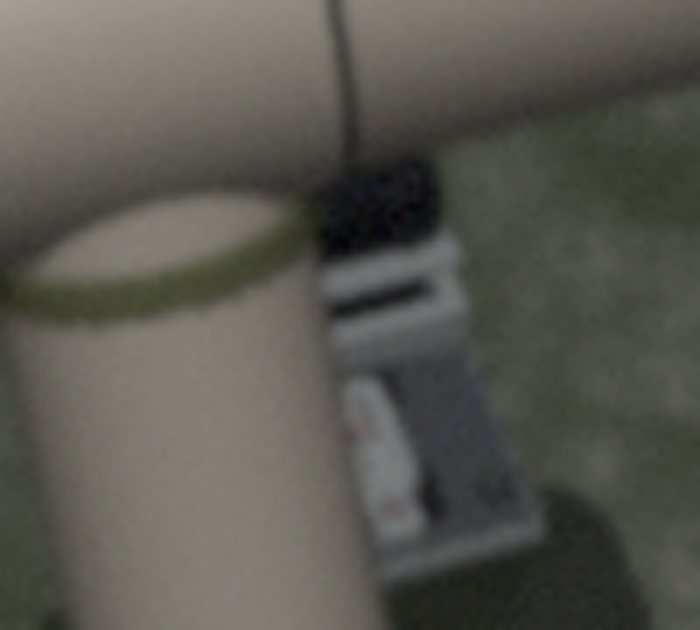

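View pics/p2.png

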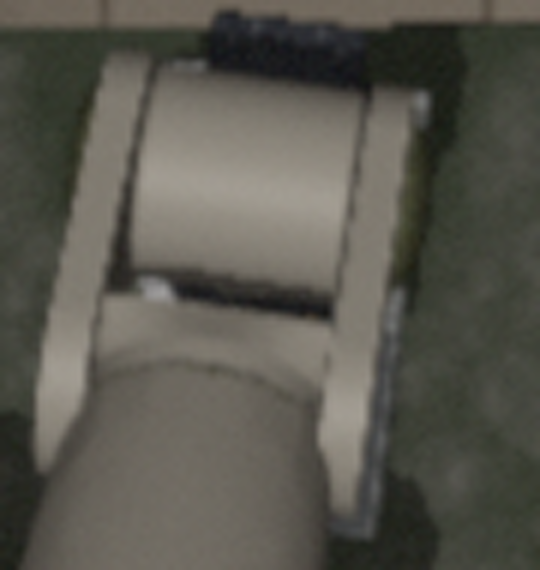

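The lid has come up and the card stays flat in its nest. The wrist blocks the view of the index, so I'll work out rows that lift further while tilting the tool about the bar, with the wrist towards the robot.

```bash
cat > arc.py <<'E'
from h import *
e=np.array([.9914,-.1305,0]);n=np.array([.1305,.9914,0]);k=np.array([0,0,1.])
H=606.1*e+106*n+np.array([0,0,54.])   # hinge, bar at shut = 516.1 e, z 100
def pose(th,al):
    bar=H+101.07*(-np.cos(.4724+th)*e+np.sin(.4724+th)*k)
    z=np.sin(al)*e-np.cos(al)*k; x=np.cos(al)*e+np.sin(al)*k; y=np.cross(z,x)
    return bar+32*z, np.c_[x,y,z]
def rows(seq):
    p,M=pose(*seq[0])
    for th,al in seq[1:]:
        q,N=pose(th,al)
        d=M.T@(q-p)/20; w=R.from_matrix(M.T@N).as_rotvec()/(np.pi/2)
        print([round(float(v),3) for v in [*d,*w]],"th",th); p,M=q,N
E
python3 - <<'E'
from arc import *
print(pose(.2,0)[0])
s=sense();print(s["eef_pos"])
r=np.radians
rows([(.2,0),(.28,0),(.36,0),(.44,r(7)),(.52,r(14)),(.6,r(21)),(.66,r(28)),(.72,r(34))])
E
```

```text
[536.33054554  36.31098453  84.95300282]
[0.53597107 0.03657579 0.08497498]
[0.264, -0.0, -0.306, 0.0, 0.0, 0.0] th 0.28
[0.288, 0.0, -0.284, 0.0, 0.0, 0.0] th 0.36
[0.504, 0.0, -0.272, -0.0, 0.078, -0.0] th 0.44
[0.55, -0.0, -0.204, 0.0, 0.078, 0.0] th 0.52
[0.582, 0.0, -0.129, 0.0, 0.078, -0.0] th 0.6
[0.497, 0.0, -0.043, 0.0, 0.078, 0.0] th 0.66
[0.469, 0.0, 0.016, 0.0, 0.067, -0.0] th 0.72
```

```bash
python3 -m crank '[[[0.264,0,-0.306,0,0,0],[0.288,0,-0.284,0,0,0],[0.504,0,-0.272,0,0.078,0],[0.55,0,-0.204,0,0.078,0],[0,0,0,0,0,0]]]' 1 30
python3 - <<'E'
from arc import *
s=sense();m=R.from_rotvec(s["tool_rot"]).as_matrix();p,M=pose(.52,np.radians(14));print(p,s["eef_pos"]*1000);print(np.degrees(R.from_matrix(M.T@m).as_rotvec()))
E
```

```text
clock: 28.3
eef_pos: [0.567, 0.0324, 0.1083]
tool_rot: [3.094, -0.201, 0.386]
wrist_force: [-4.8, -0.9, 1.8]
width: 0.009
[567.61750914  32.19261783 107.58053354] [567.02456277  32.36003561 108.27649654]
[-0.02524694  0.23313434 -0.05434511]
```

```bash
python3 -m crank '[[[0.582,0,-0.129,0,0.078,0],[0.497,0,-0.043,0,0.078,0],[0.469,0,0.016,0,0.067,0],[0,0,0,0,0,0],[0,0,0,0,0,0]]]' 1 30
python3 - <<'E'
from arc import *
s=sense();m=R.from_rotvec(s["tool_rot"]).as_matrix();p,M=pose(.72,np.radians(34));print(p,s["eef_pos"]*1000);print(np.degrees(R.from_matrix(M.T@m).as_rotvec()))
sc=avg("scene",6);t=avg("top",6);np.save("t7.npy",t);np.save("s7.npy",sc)
crop(sc,230,340,150,250,6.5,"q.png");crop(t,250,340,125,225,6,"q2.png")
E
```

```text
clock: 28.8
eef_pos: [0.5955, 0.0286, 0.1222]
tool_rot: [2.96, -0.194, 0.91]
wrist_force: [-5.6, -1.7, 2.6]
width: 0.0085
[595.44357022  28.52981677 121.39093167] [595.54528065  28.63023981 122.22900206]
[ 0.00417052  0.1916861  -0.01533691]
```

View pics/q.png

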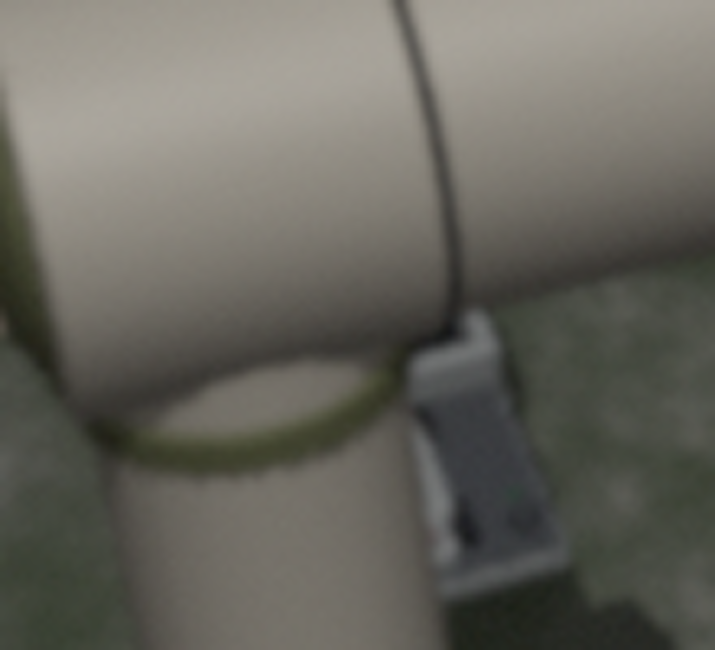

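View pics/q2.png

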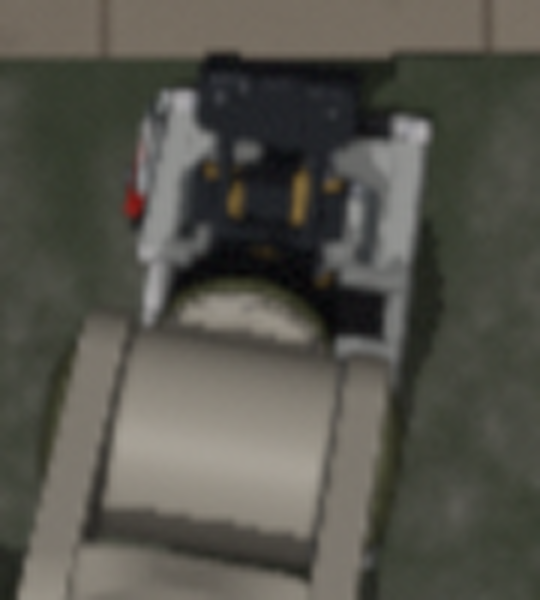

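The index is now clearly visible in the top view, near (272,159). Zooming in.

Run:
```python
from arc import *
t=np.load("t7.npy");t0=np.load("t0.npy")
a=np.hstack([t0[138:178,264:288],t[138:178,264:288]])
crop(np.clip(a*1.4,0,255),0,48,0,40,15,"r.png")
```

```text
(no output)
```

View pics/r.png

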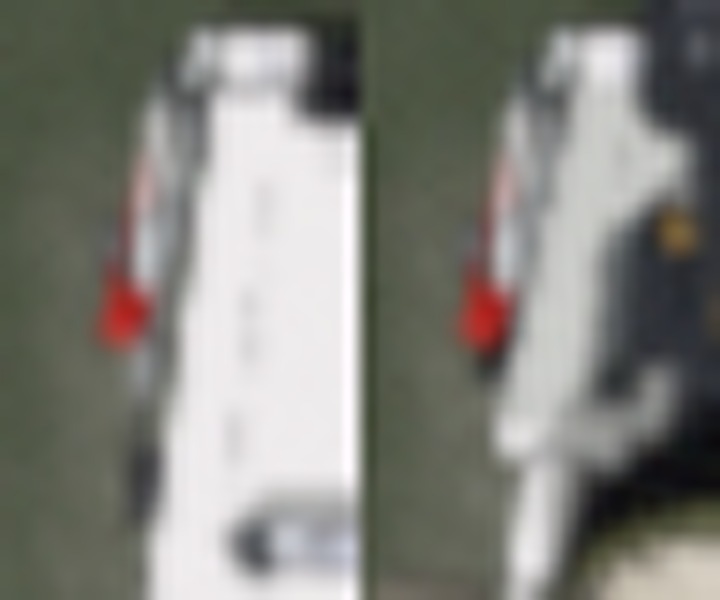

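Run:
```python
from arc import *
t0=np.load("t0.npy");t7=np.load("t7.npy")
Nn=442*e+104.3*n
def at(im,pts):
    q=proj("top",np.array(pts)/1000).astype(np.float32);return np.array([cv2.remap(im[...,c].astype(np.float32),q[:,0].reshape(1,-1),q[:,1].reshape(1,-1),cv2.INTER_CUBIC)[0] for c in range(3)]).T
rr=np.arange(56,104,3)
print(rr.tolist())
for nn in(66,68,70,72,74,76):
    print(nn,at(t0,[607*e+(104.3+nn)*n+[0,0,54]-r*e for r in rr]).mean(1).round().astype(int).tolist())
rows_=range(150,168)
print("cols 268..280")
for y in rows_: print(y,"t0 red",(t0[y,268:280,2]-t0[y,268:280,:2].max(1)).round().astype(int).tolist(),"t7 red",(t7[y,268:280,2]-t7[y,268:280,:2].max(1)).round().astype(int).tolist(),"t7 lum",t7[y,268:280].mean(1).round().astype(int).tolist())
```

```text
[56, 59, 62, 65, 68, 71, 74, 77, 80, 83, 86, 89, 92, 95, 98, 101]
66 [87, 96, 102, 104, 101, 86, 71, 67, 71, 80, 94, 106, 104, 92, 83, 86]
68 [83, 84, 80, 73, 68, 58, 48, 48, 52, 54, 61, 72, 75, 72, 73, 76]
70 [94, 90, 78, 66, 61, 54, 46, 46, 51, 56, 60, 68, 71, 70, 72, 71]
72 [100, 92, 79, 68, 64, 60, 58, 59, 64, 66, 65, 66, 70, 71, 73, 71]
74 [88, 84, 78, 73, 69, 65, 66, 69, 74, 72, 71, 68, 70, 71, 71, 69]
76 [78, 77, 75, 74, 71, 68, 71, 73, 74, 70, 70, 68, 69, 70, 70, 68]
cols 268..280
150 t0 red [-3, -3, -3, -2, 7, 18, 9, -1, -2, -1, 2, 1] t7 red [-4, -3, -4, -1, 6, 19, 9, -2, -2, -1, -1, -2] t7 lum [61, 64, 65, 65, 71, 116, 111, 111, 103, 133, 143, 144]
151 t0 red [-4, -3, -2, -1, 14, 16, 7, -2, -2, 1, 1, 2] t7 red [-3, -2, -1, -1, 14, 15, 8, -2, -1, -1, -1, -1] t7 lum [65, 63, 64, 65, 72, 121, 104, 102, 106, 134, 144, 144]
152 t0 red [-2, -2, -2, 1, 19, 6, 0, -2, 0, 1, 1, 1] t7 red [-2, -3, -1, 1, 19, 6, 0, -2, 0, -1, -1, 0] t7 lum [65, 65, 64, 62, 71, 118, 106, 104, 125, 139, 144, 143]
153 t0 red [-2, -3, -2, 1, 20, 1, -3, -3, 0, 1, 1, 1] t7 red [-2, -2, -2, 0, 20, 0, -2, -2, 
[... 1746 characters left out ...]
145, 145, 142, 123, 82]
164 t0 red [-3, -2, -2, -1, -1, -1, -1, -1, 1, 1, 2, 1] t7 red [-3, -2, -1, -1, 0, -1, -2, -1, -1, -2, -1, -2] t7 lum [68, 70, 71, 73, 78, 106, 136, 144, 144, 132, 111, 79]
165 t0 red [-3, -3, -2, -1, 0, -1, -1, -1, 2, 1, 1, 1] t7 red [-2, -2, -2, -2, 0, 0, 0, -1, 0, -1, -1, -1] t7 lum [67, 71, 73, 75, 83, 122, 140, 144, 141, 121, 107, 94]
166 t0 red [-3, -2, -2, -1, -1, -2, -1, 1, 2, 1, 1, 1] t7 red [-4, -2, -3, 0, 0, 1, 1, 1, -1, -1, -1, 0] t7 lum [66, 72, 73, 72, 82, 138, 154, 153, 139, 121, 112, 106]
167 t0 red [-2, -2, -2, -2, -1, 0, 0, 2, 2, 1, 1, 2] t7 red [-2, -2, -2, -2, -1, 0, 1, 1, 0, 0, -1, -2] t7 lum [66, 69, 70, 70, 80, 136, 155, 148, 127, 114, 110, 107]
```

The pointer's black end is at row 163.0 and the index's red end at row ~160.4, at the same 85 mm radius. That puts the index about 0.10 rad further up, at ~0.825 rad. I'll raise the lid to there.

Run:
```python
from arc import *
a=np.radians(34)
rows([(.72,a),(.755,a),(.79,a),(.825,a)])
```

```text
[0.172, -0.0, 0.041, 0.0, -0.0, -0.0] th 0.755
[0.171, 0.0, 0.047, 0.0, -0.0, -0.0] th 0.79
[0.169, 0.0, 0.053, 0.0, -0.0, -0.0] th 0.825
```

```bash
python3 -m crank '[[[0.172,0,0.041,0,0,0],[0.171,0,0.047,0,0,0],[0.169,0,0.053,0,0,0],[0,0,0,0,0,0],[0,0,0,0,0,0]]]' 1 30
python3 - <<'E'
from arc import *
s=sense();p,M=pose(.825,np.radians(34));print(p,s["eef_pos"]*1000)
t=avg("top",8);np.save("t8.npy",t)
crop(np.clip(np.hstack([t[138:178,264:288]]),0,200)*1.27,0,24,0,40,15,"u.png")
for y in range(154,168): print(y,"red",(t[y,268:280,2]-t[y,268:280,:2].max(1)).round().astype(int).tolist(),"lum",t[y,268:280].mean(1).round().astype(int).tolist())
E
```

```text
clock: 29.9
eef_pos: [0.6055, 0.0273, 0.1253]
tool_rot: [2.961, -0.194, 0.909]
wrist_force: [-6.3, -1.9, 2.9]
width: 0.0087
[605.40628963  27.21840374 124.78700051] [605.5497521   27.2785201  125.34955975]
154 red [-3, -1, -2, 5, 14, -2, -4, -1, -1, -1, -1, -1] lum [68, 68, 69, 72, 74, 134, 119, 110, 127, 135, 134, 130]
155 red [-3, -2, 1, 19, 14, -2, -3, 0, -1, -1, -1, -2] lum [69, 70, 66, 64, 69, 131, 117, 120, 131, 134, 134, 126]
156 red [-4, -3, 3, 35, 29, 8, 1, 0, -1, -2, -1, -1] lum [69, 68, 65, 60, 63, 120, 110, 126, 134, 135, 133, 117]
157 red [-2, -2, 6, 56, 69, 38, 13, 0, 0, -1, -1, 0] lum [66, 68, 66, 59, 60, 92, 92, 123, 134, 135, 132, 113]
158 red [-2, -2, 13, 72, 93, 67, 15, 0, 0, 0, 0, -1] lum [67, 67, 65, 62, 55, 62, 85, 124, 133, 135, 132, 111]
159 red [-2, 0, 28, 81, 99, 53, 6, 0, 0, 0, 0, -1] lum [65, 68, 65, 66, 56, 60, 108, 130, 135, 134, 124, 103]
160 red [-3, -1, 21, 59, 67, 25, 1, -1, -1, -1, -1, -1] lum [68, 68, 65, 66, 61, 68, 120, 134, 136, 133, 113, 82]
161 red [-2, -1, 2, 12, 11, 2, -1, -2, -1, -2, -2, -1] lum [67, 70, 66, 68, 73, 91, 126, 134, 134, 132, 110, 76]
162 red [-2, -2, -1, -1, -1, -2, -1, -1, -1, -1, -1, -1] lum [70, 72, 71, 74, 87, 110, 130, 135, 126, 120, 106, 91]
163 red [-3, -3, -1, -1, -1, 0, 0, 0, -1, -1, 0, -1] lum [70, 71, 71, 75, 92, 134, 150, 150, 127, 112, 106, 101]
164 red [-3, -3, -2, -2, 0, 0, 1, 1, 0, -1, -1, -1] lum [68, 70, 71, 74, 92, 145, 159, 148, 125, 112, 109, 106]
165 red [-3, -3, -1, -1, -1, -1, 0, -1, 0, 0, -1, 0] lum [67, 70, 73, 75, 84, 117, 130, 123, 120, 109, 100, 102]
166 red [-2, -2, -2, 0, -1, -1, 0, 0, 1, 0, 0, 0] lum [66, 69, 73, 72, 74, 79, 92, 134, 148, 123, 88, 74]
167 red [-2, -2, -3, -2, -1, -2, 0, 1, 1, 1, 0, -2] lum [67, 69, 69, 70, 71, 72, 87, 150, 162, 135, 84, 43]
```

View pics/u.png

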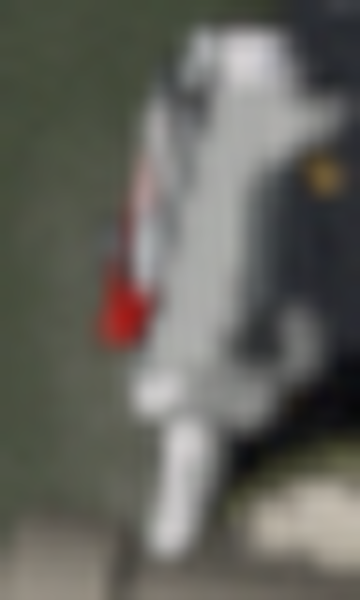

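The pointer is now hidden behind the red flag, as expected when they line up. I'll cross-check the index angle in the scene picture, with its bias calibrated on the bar, whose position is known from the grasp.

Run:
```python
from arc import *
s0=np.load("s0.npy")
c=441.8*e+106*n   # nest, robot frame
def P(a,b,z): return (c+a*e+b*n+np.array([0,0,z]))/1000
A=np.array([P(75,b,100) for b in(-37,37)]);print("bar ends pred scene",proj("scene",A).round(2).tolist(),"obs ~[296.5,191.3],[272.2,197.0]; top",proj("top",A).round(2).tolist(),"obs [308.5,176.6] [281.2,173.8]")
# vertical profile over bar in scene at mid points
im=s0.mean(2).astype(np.float32)
for b in(-20,0,20):
    q=proj("scene",[P(75,b,100)])[0]
    ys=np.arange(-5,6)
    print(b,q.round(2),cv2.remap(im,np.full((1,11),q[0],np.float32),(q[1]+ys).astype(np.float32).reshape(1,-1),cv2.INTER_CUBIC)[0].round().astype(int).tolist(),"bluish",cv2.remap((s0[...,0]-s0[...,1]).astype(np.float32),np.full((1,11),q[0],np.float32),(q[1]+ys).astype(np.float32).reshape(1,-1),cv2.INTER_CUBIC)[0].round(1).tolist())
for r_ in(75,79,83):
  for th in(.78,.8,.82,.84,.86):
    Q=P(165-r_*np.cos(th),73,54+r_*np.sin(th));print(r_,th,proj("top",[Q])[0].round(2),proj("scene",[Q])[0].round(2))
```

```text
bar ends pred scene [[295.94, 190.09], [272.82, 196.26]] obs ~[296.5,191.3],[272.2,197.0]; top [[306.82, 176.53], [281.4, 173.4]] obs [308.5,176.6] [281.2,173.8]
-20 [290.66 191.5 ] [185, 185, 184, 178, 168, 158, 150, 151, 165, 176, 168] bluish [3.799999952316284, 3.5, 3.4000000953674316, 4.099999904632568, 5.699999809265137, 8.0, 9.100000381469727, 7.400000095367432, 4.900000095367432, 4.0, 3.0]
0 [284.43 193.16] [185, 185, 184, 179, 168, 156, 145, 145, 163, 173, 165] bluish [3.700000047683716, 3.5999999046325684, 3.799999952316284, 4.0, 6.099999904632568, 8.600000381469727, 9.399999618530273, 7.199999809265137, 4.300000190734863, 3.799999952316284, 2.5999999046325684]
20 [278.17 194.83] [185, 185, 184, 181, 170, 155, 142, 142, 161, 171, 162] bluish [3.0999999046325684, 3.5999999046325684, 3.700000047683716, 3.9000000953674316, 5.400000095367432, 8.100000381469727, 9.399999618530273, 6.599999904632568, 4.400000095367432, 3.299999952316284, 2.5]
75 0.78 [270.43 159.04] [258.06 189.19]
75 0.8 [270.44 158.63] [257.94 188.72]
75 0.82 [270.46 158.21] [257.82 188.25]
75 0.84 [270.48 157.78] [257.69 187.77]
75 0.86 [270.5  157.35] [257.57 187.3 ]
79 0.78 [270.22 159.89] [258.22 189.26]
79 0.8 [270.23 159.46] [258.09 188.76]
79 0.82 [270.25 159.01] [257.96 188.26]
79 0.84 [270.27 158.57] [257.83 187.76]
79 0.86 [270.29 158.11] [257.7  187.26]
83 0.78 [270.01 160.75] [258.38 189.32]
83 0.8 [270.02 160.29] [258.24 188.8 ]
83 0.82 [270.04 159.82] [258.11 188.27]
83 0.84 [270.06 159.35] [257.97 187.74]
83 0.86 [270.08 158.87] [257.83 187.22]
```

The scene view, corrected by the bar, gives 0.84, and matching the ends gives 0.825–0.83. I'll nudge up to ~0.835 and do the final checks.

```bash
python3 -m crank '[[[0.04,0,0.012,0,0,0],[0,0,0,0,0,0],[0,0,0,0,0,0]]]' 1 30
python3 - <<'E'
from arc import *
for th in(.82,.83,.84): print(th,pose(th,np.radians(34))[0].round(1))
print(sense()["eef_pos"]*1000)
t=avg("top",5);sc=avg("scene",5);np.save("t9.npy",t)
t0=np.load("t0.npy");print("index diff",np.abs(t[148:162,269:273]-t0[148:162,269:273]).max(), "timer/dish diff",np.abs(t[165:235,385:445]-t0[165:235,385:445]).mean())
crop(t,160,445,125,300,2.8,"v1.png");crop(sc,285,325,195,250,11,"v2.png")
E
```

```text
clock: 30.6
eef_pos: [0.6062, 0.0272, 0.1255]
tool_rot: [2.961, -0.194, 0.909]
wrist_force: [-6.2, -1.7, 0.9]
width: 0.0089
0.82 [604.9  27.3 124.6]
0.83 [605.9  27.2 124.9]
0.84 [606.9  27.  125.2]
[606.22613209  27.17220611 125.47900309]
index diff 10.974999999999994 timer/dish diff 3.466686507936508
```

View pics/v1.png

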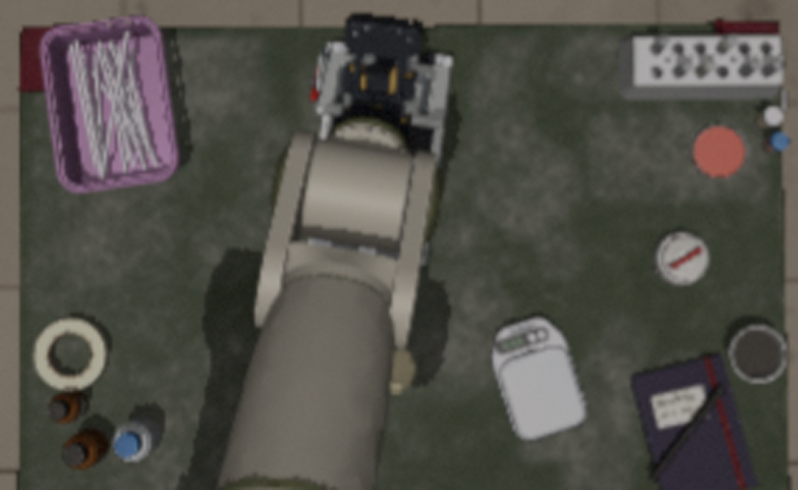

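View pics/v2.png

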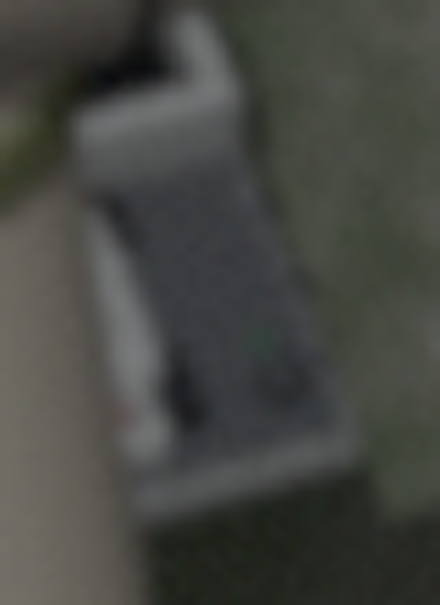

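The lid reads ~0.833 rad. The card lies in its nest, with its right edge and nose against the rim at ~(300,232) in the scene view. The index, timer and dish look unmoved. Handing in.

```bash
python3 -c "
from plant import job_done,sense
job_done();s=sense();print(s['clock'],s['width'],s['wrist_force'])"
```

```text
the job is handed in; nothing more can be done
the job is handed in; nothing more can be done
```

I handed the job in at about 31 s on the robot's clock. The card is in the nest and released. The arm is holding the lid by its bar with a 30 N grip, at about 0.833 rad.

**Card:** With the lid shut, the card met the deck at exactly the predicted height. I then let go and backed off. In both views the nose sits centred between the rim pieces and the card looks flat. The arm hid most of it in the last picture, where only its right edge and nose showed in place.

**Lid angle:** The arm's position puts the lid at about 0.833 rad. For the red index I got two readings:
- **Top view:** matching the ends of pointer and index gave 0.825–0.83 rad.
- **Scene view:** this gave 0.84 rad after correcting its bias on the bar; uncorrected it read about 0.80.

The pointer is hidden behind the red flag in the top view. That fits their being in line, but I never saw them side by side.

**Things left alone:** The index's red pixels matched the first picture. The timer and dish look unmoved.

**What went wrong or disagreed:**
- **First card grasp:** the fingers closed above the card without touching it, because the fingertips sit about 12 mm higher than the reported tool position.
- **Bar grips:** the first two held the bar too far up the fingers, so I regripped higher before lifting.
- **Cameras:** the two differed by about 2 mm at the nest. I moved the card 2 mm to the viewer's left to correct for it before lowering.

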